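Load the microscope stage and hold the camera coupler home on its tilted port

ROBOT

A 6-joint arm with a two-finger parallel gripper is mounted at the origin on the work surface. World frame = base frame: x ahead of the robot, y to its left, z up, the work surface at z = 0. Lengths are in mm, angles in rad, forces in N, time in s.
With the tool pointing down it reaches from about 350 to 775 mm from the base axis. Payload 7.3 kg.
Tool frame: the origin (TCP) lies on the centre line of the jaws, within the pads' length; the fingertips stand 22 mm ahead of it and the grasp point (between the pads) lies 3 mm ahead of it (bot.finger_overhang is the distance from the TCP to the fingertips, in mm); y points along the fingers, z is the direction in which the jaws open and shut, and the axes are right-handed (so a half turn about y gives the same grasp; the last joint's range is limited). The gripper opens to 92 mm and grips with 3 to 60 N. Pads are 19 mm wide; open, the fingers measure 130 mm over their backs; the gripper's body (75 mm by 190 mm) begins 47 mm behind the grasp point.
Start: joints at [-1.282, 0.342, 1.524, -0, 1.275, -0.146], TCP at [221.169, -476.159, 248.741] pointing down, gripper open.
Joint ranges: [-2.53, 2.53], [-0.77, 2.02], [0.04, 2.7], [-1, 4.14], [0.28, 2.66], [-3.11, 3.11]. Speed limits (rad/s): [2.57, 2.57, 3.14, 3.14, 3.14, 3.14].

INTERFACE

Orientations are given as [roll, pitch, yaw] about the fixed x, y, z axes, in that order (R = Rz(yaw) Ry(pitch) Rx(roll)).
In Python, from plant import bot, viewer, find_in, spot_point gives the robot as it stands.
- The arm moves only by the tool send_rows, never from a script. Its argument "moves" is a list of rows, each a list of 3 entries, a list of its own where there are three numbers: the shift along the tool's x, y, z in mm, then the turn, a rotation vector about the tool's x, y, z in degrees, then the finger opening in mm, from 0 to 91.8. A call has 1 to 20 rows; each row shifts and turns the pose as measured when the row begins, along the tool's axes as they then stand; what a row does not reach is not made up. A row lasts 1/8 s, in which the tool goes at most 62.5 mm and 10.7 degrees, less where a joint would pass 70% of its speed; a pose out of reach is approached as far as the arm can. A call with a gripper value outside its range is refused whole. The fingers move at their own pace and stop on an object; the grip force is fixed at half the most. Time passes only in rows, so rows that do not move let the fingers close. It gives the time, the measured TCP pose, the force and the opening at its end, in the units of the state.
- bot.get_obs(): the state, without advancing time (a new reading comes with each control period).
- viewer.capture(name): name is "scene" or "top"; returns the picture (480x640x3 uint8, blue, green, red); there is no depth.
- viewer.camera_model(name): a dict with "fx", "fy", "cx", "cy" (pixels), "distortion" ([k1, k2, p1, p2, k3] as OpenCV has them; the pictures are not rectified), "rvec" (rotation vector, rad) and "tvec" (3), from world to camera coordinates, as OpenCV has them. Camera axes: x right, y down, z forward; pixel columns grow to the right and rows downward; lengths in mm; the calibration is good to about 2 mm. A picture is of the moment at which its call begins. camera_model takes no time and is no camera call.
- bot.close_job(): hands the job in, once; it reports no verdict.
Trained networks look in the newest picture that a camera, given by its name, has taken for a name from the list of things; names that differ only in an ending like _2 or _b are one class to them, and where a whole thing is asked for, a point or a joint stands for the part that bears it (a point fixed in the world has none). Each returns a list of dicts, best first, with "conf" (0 to 1); they miss things now and then, are a little off and sometimes report something else, mostly with a low value. They report only what shows in the picture. A call takes as long as a camera call. They do not tell look-alikes from the thing itself.
- find_in(camera, thing): "extent" ([centre column, centre row, width, height] in pixels, round what is visible of it).
- spot_point(camera, thing): "point" ([column, row] in pixels: a listed point, or the origin of a listed thing).
The state is a dict: "time": time; "joint_positions": joint angles; "dq": joint speeds; "tau": joint torques, N m; "tool_pos": TCP position; "tcp_rot": TCP orientation; "contact_force": force on the tool from outside, world axes, zero at the start; "moment": the same for the moment, N m; "grip_width": finger opening in mm.
Only numpy, scipy, OpenCV 4.12 (cv2) and the standard library are available. Lean on these libraries where they do the work, as an engineer would, in place of code of your own. Each camera call takes 0.05 s, during which the arm holds its last target.

TASK

Put the two culture dishes one by one into the two round pockets of the microscope's stage, one flat in each. Then pick up the camera coupler, press it squarely, socket first, over the tilted port until it snaps on, keep pushing until the sprung collar is fully down, and finish while still gripping it and holding it there against the spring. Leave the tumbler, the slide box and the jar where they are.

Things in the scene. Friction and masses are not known exactly. Their poses are not given: they have to be found in the camera images.
- scope: Compact inverted microscope, fixed to the bench: white housing, x -167 to 105 mm, 170 mm wide (214 over the side knobs), origin at bench level. Its dark stage (140 x 180 mm, x -35 to 105) is the flat top, 100 mm above the bench. Own -x points roughly to the robot; the tilted camera port stands on the low front part at that end. Position and yaw vary.
- pocket_a (a point): Centre of the mouth of one round stage pocket, level with the stage top (100 mm above the bench), at x +35, y +42.5 mm on the scope. The pocket is 44 mm wide, 6 mm deep, with a flat floor. Axes as the scope's.
- pocket_b (a point): The same for the other pocket, at x +35, y -42.5 mm on the scope.
- port: Tilted camera port, fixed on the scope at x -115, z +75 mm. Its z axis is the port axis: up and out, 30 degrees from vertical, leaning to the scope's -x. Along z: flange of 48 mm diameter up to z 10; sprung collar, top at z 26 when free; tube of 24 mm diameter up to z 37, then a taper. Three brass spring balls stand 4 mm out of the tube at z 31. A coupler fully home has its mouth at z 18.
- port_tip (a point): Top of the port tube, on its axis at port z 45 mm, where the taper ends 14 mm wide. Axes as the port's.
- collar (a joint): Travel of the aluminium ring (40 mm diameter) round the port tube, down the port axis, m: 0 free, 0.008 on its hard stop. Spring: 3.6 N at 0, 10.8 N at 0.008; the balls resist with about 6 N where they meet the coupler's mouth (port z 35 to 32 mm) and snap into its groove when the collar is at about 0.003 to 0.004. Let go, the coupler stays latched but springs back to about 0.0036.
- coupler: Camera coupler, loose, 150 g, 70 mm tall, standing on its open mouth: below, a round metal barrel of 44 mm diameter, 34 mm high, with a 28 mm bore as deep (groove inside, 6 to 16 mm up); above, a square grey camera block 40 x 40 mm (z 34 to 70), to be gripped by two opposite flats. Origin at the mouth's centre, z up, x and y square to the flats. Any turn about z fits the port.
- coupler_mouth (a point): Centre of the coupler's open mouth, same as its origin.
- dish_a: Closed white culture dish, a flat disc of 40 mm diameter at the upper half (37 below), 18 mm high, 30 g, loose, lying flat on the bench. Origin at the centre of the underside. Either dish may go into either pocket. Seated, its underside is 6 mm below the stage top and 12 mm stands proud.
- dish_b: The second dish, exactly like the first.
- tumbler: Steel drinking tumbler, 88 mm wide, 165 mm tall, loose, to be left alone. Origin at its underside.
- slide_box: Flat blue slide box, 70 x 140 x 32 mm, loose, on the left (+y), to be left alone. Origin at its underside.
- stain_jar: Small amber jar, 52 mm wide, 70 mm tall, loose, to be left alone. Origin at its underside.
Not all that is in view belongs to the job. Leave any green or pink look-alike of the coupler alone.

How it is judged (in metres and radians):
On the way, in this order (a step that is already met when the one before it is completed fails the run):
1. both dishes lie flat in the two pockets, one in each, and are let go ((((horizontal distance between dish_a and pocket_a below 0.005 m and z of dish_a in the frame of pocket_a between -0.009 and -0.003 m and angle between dish_a's own z axis and vertical below 0.1 rad) and (horizontal distance between dish_b and pocket_b below 0.005 m and z of dish_b in the frame of pocket_b between -0.009 and -0.003 m and angle between dish_b's own z axis and vertical below 0.1 rad)) or ((horizontal distance between dish_a and pocket_b below 0.005 m and z of dish_a in the frame of pocket_b between -0.009 and -0.003 m and angle between dish_a's own z axis and vertical below 0.1 rad) and (horizontal distance between dish_b and pocket_a below 0.005 m and z of dish_b in the frame of pocket_a between -0.009 and -0.003 m and angle between dish_b's own z axis and vertical below 0.1 rad))) and contact force between the fingers and dish_a below 0.1 N and contact force between the fingers and dish_b below 0.1 N), for 0.2 s.
2. the gripped coupler is pressed squarely over the port past the snap (z of coupler_mouth in the frame of port below 0.0215 m and x of coupler_mouth in the frame of port between -0.004 and 0.004 m and y of coupler_mouth in the frame of port between -0.004 and 0.004 m and angle between the z axis of coupler and the z axis of port, either way round below 0.12 rad and value of joint collar above 0.0045 m and contact force between the fingers and coupler above 2 N), for 0.1 s.
At the end, for the whole second after the job is handed in: A dish flat in each pocket (5 mm of centre, underside 3-9 mm below stage top, tilt < 0.1 rad); coupler snapped on, square within 0.12 rad, mouth within 4 mm of the port axis and < 20.5 mm up it; collar down >= 6.5 of 8 mm; fingers still grip the coupler (> 2 N), at rest ((((horizontal distance between dish_a and pocket_a below 0.005 m and z of dish_a in the frame of pocket_a between -0.009 and -0.003 m and angle between dish_a's own z axis and vertical below 0.1 rad) and (horizontal distance between dish_b and pocket_b below 0.005 m and z of dish_b in the frame of pocket_b between -0.009 and -0.003 m and angle between dish_b's own z axis and vertical below 0.1 rad)) or ((horizontal distance between dish_a and pocket_b below 0.005 m and z of dish_a in the frame of pocket_b between -0.009 and -0.003 m and angle between dish_a's own z axis and vertical below 0.1 rad) and (horizontal distance between dish_b and pocket_a below 0.005 m and z of dish_b in the frame of pocket_a between -0.009 and -0.003 m and angle between dish_b's own z axis and vertical below 0.1 rad))) and z of coupler_mouth in the frame of port below 0.0205 m and x of coupler_mouth in the frame of port between -0.004 and 0.004 m and y of coupler_mouth in the frame of port between -0.004 and 0.004 m and angle between the z axis of coupler and the z axis of port, either way round below 0.12 rad and value of joint collar above 0.0065 m and contact force between the fingers and coupler above 2 N and linear speed of coupler below 0.02 m/s); the arm keeps its last pose, push and grip.
It fails at once if the tumbler is moved by more than 20 mm (distance of tumbler from where it was at the start of the episode above 0.02 m).
It fails at once if the slide box is moved by more than 20 mm (distance of slide_box from where it was at the start of the episode above 0.02 m).
It fails at once if the jar is moved by more than 20 mm (distance of stain_jar from where it was at the start of the episode above 0.02 m).
It also fails if it takes over 64 s, if anything falls off the work surface, if the arm or the gripper's body presses on something with over 40 N, if the wrist force passes 120 N, or if a joint passes its speed limit or range.

## Working session

There is one attempt and no reset: what is moved stays moved. The work goes in short steps, Python scripts to look and compute and a tool call to move; the robot and the scene stay as the last step left them, time stands still between calls to the robot, and variables do not carry over. Pictures are saved under pics/ and viewed, and the job is handed in when it is done.

Besides the shell and the picture viewer there is one more tool, called after ">>>" as name(argument=value, ...), one argument or row to a line, values as JSON. send_rows: Moves the arm, as the interface text tells. Its arguments: {"type":"object","properties":{"moves":{"type":"array","items":{"type":"array"}}},"required":["moves"]}

```bash
ls; mkdir -p pics
python3 - <<'E'
from plant import bot, viewer, find_in, spot_point
import cv2
print(bot.get_obs())
for c in ["scene","top"]:
    im=viewer.capture(c); cv2.imwrite(f"pics/{c}0.png",im)
    m=viewer.camera_model(c); print(c,m)
    for t in ["scope","coupler","dish_a","tumbler","slide_box","stain_jar"]:
        print(t,[(round(d['conf'],2),[round(float(v)) for v in d['extent']]) for d in find_in(c,t)])
    for t in ["scope","pocket_a","port","port_tip","coupler_mouth","dish_a","tumbler"]:
        print(t,[(round(d['conf'],2),[round(float(v),1) for v in d['point']]) for d in spot_point(c,t)])
print(bot.get_obs()['time'])
E
```

```text
pics
{'time': 0.0, 'joint_positions': array([-1.28202148e+00,  3.42731611e-01,  1.52502021e+00,  1.78836143e-06,
        1.27540274e+00, -1.46036895e-01]), 'dq': array([ 0.00135325,  0.00052739,  0.00084563, -0.00150192,  0.00035477,
        0.00038558]), 'tau': array([ 7.91215480e-04, -4.31245673e+01, -2.44217294e+01,  7.18318066e-02,
        5.59844601e-02, -1.25482152e-04]), 'tool_pos': array([ 221.04561085, -475.78242891,  248.03921343]), 'tcp_rot': array([-1.57234136e+00,  2.28978238e-04, -2.70678161e+00]), 'contact_force': array([-0.2360667 , -0.54378654,  0.12503505]), 'moment': array([-0.05025047, -0.0402007 ,  0.00602598]), 'grip_width': 91.47612986751552}
scene {'fx': 549.9708161939352, 'fy': 549.9708161939352, 'cx': 321.6077520472462, 'cy': 240.19377024072458, 'distortion': array([-0.04778662,  0.        ,  0.        ,  0.        ,  0.        ]), 'rvec': array([ 1.87896562,  1.28929052, -0.68968453]), 'tvec': array([-188.23592916, -203.72564516, 1575.09877258])}
scope [(0.93, [377, 280, 128, 127]), (0.34, [425, 212, 25, 33])]
coupler [(0.96, [397, 224, 21, 29]), (0.71, [42
[... 1137 characters left out ...]
, 20, 22]), (0.51, [208, 304, 18, 15]), (0.22, [291, 240, 12, 21])]
dish_a [(0.56, [416, 264, 16, 13])]
tumbler [(0.71, [464, 178, 45, 39])]
slide_box [(0.88, [186, 173, 49, 30]), (0.65, [286, 209, 83, 110])]
stain_jar [(0.73, [426, 228, 24, 25])]
scope [(0.79, [284.9, 200.5])]
pocket_a [(0.86, [270.2, 186.0]), (0.78, [300.7, 181.8]), (0.51, [211.4, 219.7])]
port [(0.87, [292.6, 238.2]), (0.68, [203.0, 262.9]), (0.25, [269.5, 184.3]), (0.18, [423.3, 227.6])]
port_tip [(0.64, [290.1, 246.3])]
coupler_mouth [(0.87, [237.1, 259.6]), (0.82, [170.5, 288.2]), (0.66, [201.4, 267.5]), (0.58, [207.9, 300.8])]
dish_a [(0.57, [414.0, 264.7]), (0.52, [210.2, 216.0])]
tumbler [(0.59, [447.9, 185.9])]
1.4
```

View pics/scene0.png

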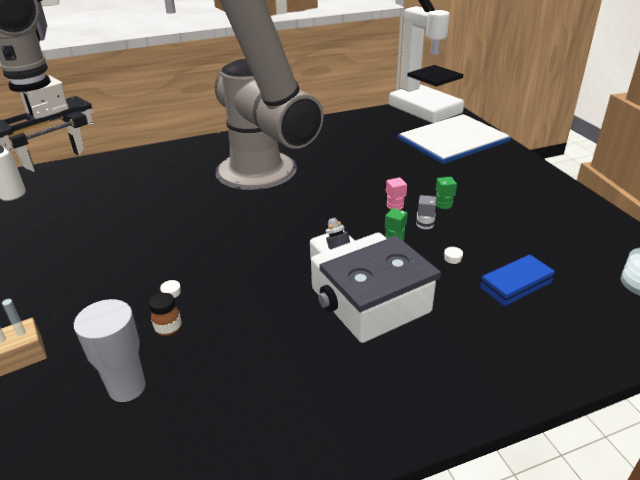

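View pics/top0.png

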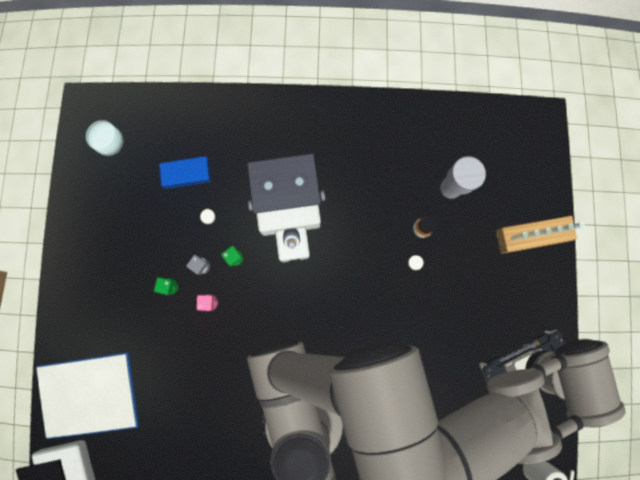

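Run:
```python
import cv2
a=cv2.imread('pics/scene0.png');b=cv2.imread('pics/top0.png')
cv2.imwrite('pics/sc1.png',cv2.resize(a[170:360,290:500],None,fx=3.1,fy=3.1,interpolation=cv2.INTER_CUBIC))
cv2.imwrite('pics/tp1.png',cv2.resize(b[140:320,150:340],None,fx=3.3,fy=3.3,interpolation=cv2.INTER_CUBIC))
```

```text
(no output)
```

View pics/sc1.png

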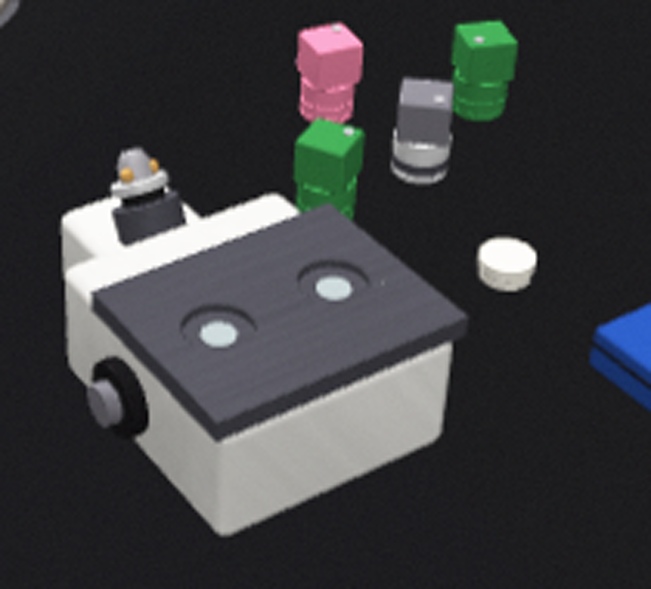

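View pics/tp1.png

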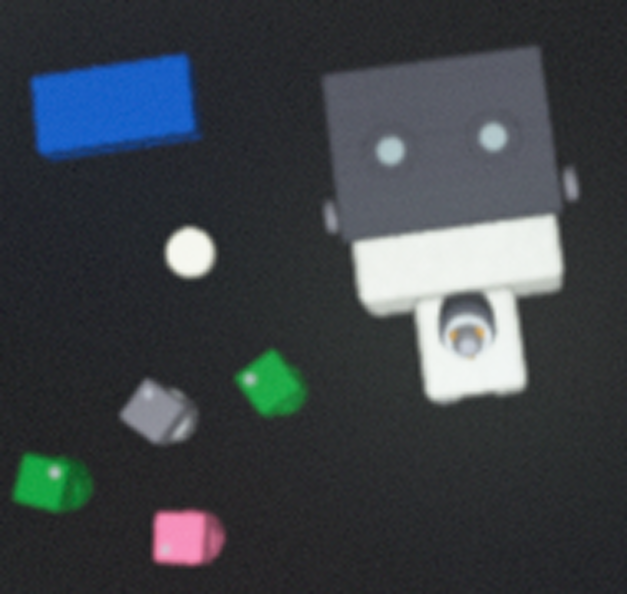

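```bash
cat > h.py <<'E'
import numpy as np, cv2
from plant import bot, viewer, find_in, spot_point
from scipy.spatial.transform import Rotation as Ro
from scipy.optimize import least_squares
CM={c:viewer.camera_model(c) for c in("scene","top")}
def K(c):
    m=CM[c]; return np.array([[m['fx'],0,m['cx']],[0,m['fy'],m['cy']],[0,0,1.]])
def proj(c,P):
    m=CM[c]; return cv2.projectPoints(np.asarray(P,float).reshape(-1,3),m['rvec'],m['tvec'],K(c),m['distortion'])[0].reshape(-1,2)
def ray(c,uv):
    m=CM[c]; n=cv2.undistortPoints(np.array(uv,float).reshape(1,1,2),K(c),m['distortion']).reshape(2)
    R=cv2.Rodrigues(m['rvec'])[0]; return -R.T@m['tvec'], R.T@np.r_[n,1]
def back(c,uv,z):
    o,d=ray(c,uv); return o+d*(z-o[2])/d[2]
def tri(uvs):
    A=np.zeros((3,3));b=np.zeros(3)
    for c,uv in uvs.items():
        o,d=ray(c,uv); d/=np.linalg.norm(d); M=np.eye(3)-np.outer(d,d); A+=M;b+=M@o
    return np.linalg.solve(A,b)
def cyl(r,z0,z1,n=48):
    t=np.linspace(0,2*np.pi,n,endpoint=False); return np.vstack([np.c_[r*np.cos(t),r*np.sin(t),0*t+z] for z in(z0,z1)])
def hullcen(c,P,S=16):
    uv=proj(c,P).astype(np.float32); h=cv2.convexHull(uv); m=cv2.moments(h); return np.array([m['m10'],m['m01']])/m['m00']
def pose():
    o=bot.get_obs(); return np.array(o['tool_pos']),Ro.from_euler('xyz',o['tcp_rot'])
E
python3 - <<'E'
from h import *
from itertools import product
ims={c:cv2.imread(f'pics/{c}0.png') for c in CM}
def blob(c,box,f):
    x0,x1,y0,y1=box; s=ims[c][y0:y1,x0:x1].astype(float); w=f(s); m=(w>0.5).astype(np.uint8)
    n,l,st,ce=cv2.connectedComponentsWithStats(m); k=1+np.argmax(st[1:,4]); 
    return ce[k]+[x0,y0],st[k,4]
# dishes
white=lambda s:(s.mean(2)>130)
for name,bs in {'R':{'scene':(155,190,278,299),'top':(402,430,250,278)},'L':{'scene':(440,468,243,268),'top':(195,222,203,230)}}.items():
    ob={}
    for c,b in bs.items(): ob[c],a=blob(c,b,white); print(name,c,ob[c],a)
    for cs in(['scene'],['top'],['scene','top']):
        f=lambda p:np.concatenate([hullcen(c,np.vstack([cyl(20,9,18),cyl(18.5,0,9)])+[p[0],p[1],0])-ob[c] for c in cs])
        x0=back('top',ob['top'],15)[:2]; r=least_squares(f,x0,diff_step=1e-4); print(cs,r.x,r.fun)
# lens discs
for i,bs in enumerate([{'scene':(348,374,266,284),'top':(290,308,173,190)},{'scene':(386,410,252,270),'top':(258,277,177,194)}]):
    ob={}
    for c,b in bs.items(): ob[c],a=blob(c,b,lambda s:(s[...,1]>140)); print(i,c,ob[c],a,back(c,ob[c],94))
    print(tri(ob))
E
```

```text
R scene [170.51626016 287.21544715] 246
R top [415.64204545 262.27272727] 176
['scene'] [ 452.56011331 -303.12062856] [-1.01455245e-06 -7.85924726e-07]
['top'] [ 459.43946176 -305.16997531] [1.51734400e-06 7.97247424e-07]
['scene', 'top'] [ 456.51716137 -303.74739886] [-0.03991057  1.22216162 -0.4948596   1.00823869]
L scene [452.95719844 254.52529183] 257
L top [207.1160221 216.1160221] 181
['scene'] [573.45552077 296.54154512] [-2.47814228e-07 -8.70182362e-08]
['top'] [574.16914752 296.27265734] [4.58012750e-07 1.51558226e-07]
['scene', 'top'] [573.8689449 296.3242174] [ 0.0140287   0.12655626 -0.02460036  0.10188424]
0 scene [360.11538462 277.38461538] 78 [663.20324233  31.79120791  94.        ]
0 top [298.92857143 181.01785714] 56 [663.70510199  31.75697726  94.        ]
[663.59120828  31.68182448  94.33929925]
1 scene [397.18309859 262.43661972] 71 [648.41967781 115.88390231  94.        ]
1 top [267.75925926 185.35185185] 54 [649.02810279 115.76616067  94.        ]
[648.90028325 115.66923367  94.41850149]
```

```bash
cat > fit.py <<'E'
from h import *
from scipy.optimize import minimize
def poly(c,parts,shape,off,S=4):
    im=np.zeros((shape[0]*S,shape[1]*S),np.uint8)
    for P in parts:
        uv=((proj(c,P)-off+0.5)*S-0.5); h=cv2.convexHull(np.round(uv*16).astype(np.int32)); cv2.fillConvexPoly(im,h,255,shift=4)
    im=cv2.GaussianBlur(im,(0,0),S*0.6); return cv2.resize(im,(shape[1],shape[0]),interpolation=cv2.INTER_AREA)/255.
def box(x0,x1,y0,y1,z0,z1): return np.array([[x,y,z] for x in(x0,x1) for y in(y0,y1) for z in(z0,z1)],float)
def coupler_parts(T): return [T(cyl(22,0,34)),T(box(-20,20,-20,20,34,70))]
def planar(p): 
    R=Ro.from_euler('z',p[2]); return lambda P:R.apply(P)+[p[0],p[1],0]
def fit(obs,parts,p0s,cs):
    def cost(p): return sum(((poly(c,parts(planar(p)),obs[c][0].shape,obs[c][1])-obs[c][0])**2).sum() for c in cs)
    best=None
    for p0 in p0s:
        s=np.array([p0]+[np.array(p0)+d for d in np.diag([8,8,.4])])
        r=minimize(cost,p0,method='Nelder-Mead',options=dict(initial_simplex=s,xatol=.02,fatol=.01))
        if best is None or r.fun<best.fun: best=r
    return best
E
python3 - <<'E'
from fit import *
ims={c:cv2.imread(f'pics/{c}0.png') for c in CM}
B={'grey':{'scene':(410,437,190,234),'top':(182,215,248,280)},
 'g1':{'scene':(433,462,172,212),'top':(150,185,272,298)},
 'g2':{'scene':(382,412,204,246),'top':(216,246,240,272)},
 'pink':{'scene':(380,411,174,211),'top':(190,222,290,316)}}
for n,bs in B.items():
    obs={}
    for c,(x0,x1,y0,y1) in bs.items():
        s=ims[c][y0:y1,x0:x1].astype(float)
        if n=='grey':
            v=s.mean(2); sat=s.max(2)-s.min(2); m=np.clip((v-28)/40,0,1); m[(sat>45)]=0
        else:
            sat=s.max(2)-s.min(2); m=np.clip((sat-20)/40,0,1)
        m8=(m>.5).astype(np.uint8); k,l,st,_=cv2.connectedComponentsWithStats(m8); j=1+np.argmax(st[1:,4])
        keep=cv2.dilate((l==j).astype(np.uint8),np.ones((3,3))); obs[c]=(m*keep,np.array([x0,y0]))
    u=back('top',[np.mean(bs['top'][:2]),np.mean(bs['top'][2:])],40)
    for cs in (['scene'],['top'],['scene','top']):
        if n!='grey' and len(cs)<2: continue
        r=fit(obs,coupler_parts,[[u[0],u[1],a] for a in(0,.4,.8,1.2)],cs)
        print(n,cs,np.round(r.x[:2],1),round(np.degrees(r.x[2])%90,1),round(r.fun,1))
yaw=np.radians(9.97); R=Ro.from_euler('z',yaw); o=np.array([656.1,73.8,0])-R.apply([35,0,0]); print('scope',o)
ax=R.apply([-.5,0,.75**.5]); pb=o+R.apply([-115,0,75]); tip=pb+45*ax; print('port',pb,ax,tip)
for c in CM: 
  print(c,'tip',proj(c,tip),'port',proj(c,pb)); im=ims[c].copy()
  st=o+R.apply([[-35,-90,100],[105,-90,100],[105,90,100],[-35,90,100]])
  big=cv2.resize(im,None,fx=5,fy=5,interpolation=cv2.INTER_CUBIC)
  dr=lambda P,col,cl=True: cv2.polylines(big,[np.round((proj(c,P)+.5)*5-.5).astype(np.int32)],cl,col,1)
  dr(st,(0,255,255))
  T=lambda P:(R*Ro.from_euler('y',-np.pi/6)).apply(P)+pb
  for r_,z in((24,0),(24,10),(20,26),(12,37),(7,45)): dr(T(cyl(r_,z,z)[:48]),(0,0,255))
  x,y=proj(c,pb).astype(int); cx,cy=(x-30,y-80) if c=='top' else (x-40,y-50)
  cv2.imwrite(f'pics/ov_{c}.png',big[cy*5:cy*5+600,cx*5:cx*5+750])
# jar, tumbler rough
for n,uv,z in(('jar',(426,228),60),):print(n,back('top',uv,z))
for t,e in (('jar cap scene',(163,303)),):print(t,back('scene',e,70))
E
```

```text
grey ['scene'] [431.1 306.1] 55.8 11.9
grey ['top'] [430.9 305.8] 52.5 24.0
grey ['scene', 'top'] [431.1 305.9] 55.1 36.1
g1 ['scene', 'top'] [368.9 395.2] 74.7 29.6
g2 ['scene', 'top'] [456.8 211.9] 44.1 192.2
pink ['scene', 'top'] [328.3 277.2] 86.3 29.0
scope [621.6285511   67.74036216   0.        ]
port [508.365219    47.83012354  75.        ] [-0.49244927 -0.08656625  0.8660254 ] [486.20500185  43.93464207 113.97114317]
scene tip [[331.44785855 218.6428455 ]] port [[337.20763519 239.15316832]]Traceback (most recent call last):
  File "<stdin>", line 32, in <module>
ValueError: not enough values to unpack (expected 2, got 1)
```

Run:
```python
from fit import *
ims={c:cv2.imread(f'pics/{c}0.png') for c in CM}
yaw=np.radians(9.97); R=Ro.from_euler('z',yaw); o=np.array([656.1,73.8,0])-R.apply([35,0,0])
ax=R.apply([-.5,0,.75**.5]); pb=o+R.apply([-115,0,75]); tip=pb+45*ax
for c in CM: 
  print(c,'tip',proj(c,tip),'port',proj(c,pb)); im=ims[c].copy()
  st=o+R.apply([[-35,-90,100],[105,-90,100],[105,90,100],[-35,90,100]])
  big=cv2.resize(im,None,fx=5,fy=5,interpolation=cv2.INTER_CUBIC)
  dr=lambda P,col,cl=True: cv2.polylines(big,[np.round((proj(c,P)+.5)*5-.5).astype(np.int32)],cl,col,1)
  dr(st,(0,255,255))
  T=lambda P:(R*Ro.from_euler('y',-np.pi/6)).apply(P)+pb
  for r_,z in((24,0),(24,10),(20,26),(12,37),(7,45)): dr(T(cyl(r_,z,z)[:48]),(0,0,255))
  x,y=proj(c,pb)[0].astype(int); cx,cy=(x-60,y-90) if c=='top' else (x-40,y-40)
  cv2.imwrite(f'pics/ov_{c}.png',big[cy*5:cy*5+600,cx*5:cx*5+750])
# refine jar/tumbler/box by silhouettes
print('jar',back('top',(426,228),60),back('scene',(163,299),70)); print('tumb',back('top',(469,172),165))
print('jar proj',proj('top',[[540,-315,70],[540,-315,0]]))
```

```text
scene tip [[331.44785855 218.6428455 ]] port [[337.20763519 239.15316832]]
top tip [[291.51075924 244.92542261]] port [[291.13181061 238.47823108]]
jar [ 551.41877289 -323.36788881   60.        ] [ 558.36935739 -320.83484832   70.        ]
tumb [ 685.10882693 -411.50524914  165.        ]
jar proj [[423.92063839 231.42968243]
 [418.0087119  235.05191842]]
```

View pics/ov_top.png

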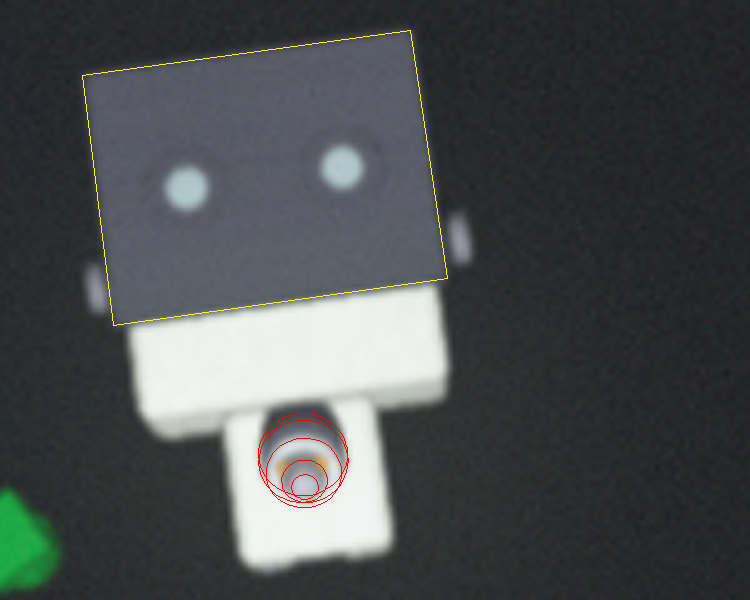

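View pics/ov_scene.png

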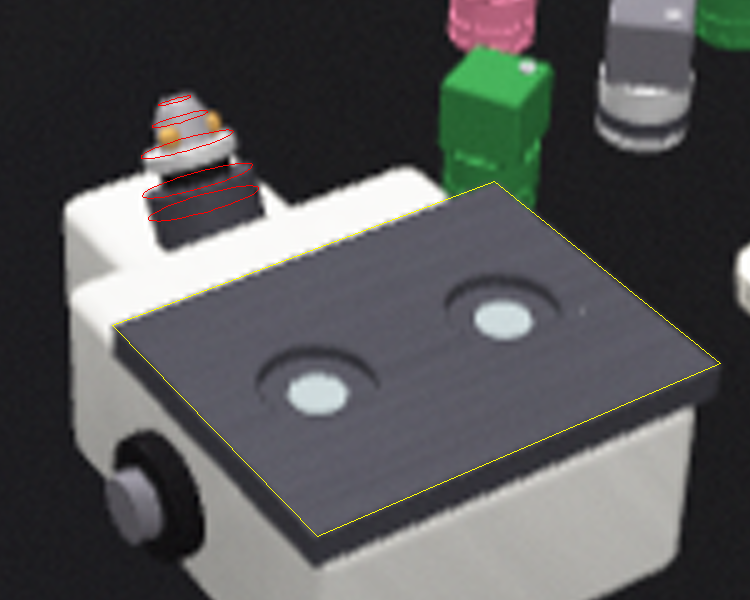

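```bash
cat >> h.py <<'E'
def down(psi): return Ro.from_euler('xyz',[-90,0,psi],degrees=True)
def go(pos,Rt):
    p,R=pose(); rv=(R.inv()*Rt).as_rotvec(degrees=True)
    print('rot',np.round(rv,2),'shift(cur)',np.round(R.inv().apply(np.array(pos)-p),1),'shift(after rot)',np.round(Rt.inv().apply(np.array(pos)-p),1))
DR=[459.4,-305.2]; DL=[573.9,296.4]; PB=[663.6,31.75]; PA=[648.8,115.8]
E
python3 -c "
from h import *
go([*DR,110],down(-170))"
```

```text
rot [-1.000e-02  1.491e+01 -0.000e+00] shift(cur) [-288.1  138.7  -54.7] shift(after rot) [-264.3  138.7 -127. ]
```

>>> send_rows(
  moves=[
    [[0,0,0],[0,7.5,0],70],
    [[0,0,0],[0,7.5,0],70],
    [[-40,20,-20],[0,0,0],70],
    [[-44,23,-21],[0,0,0],70],
    [[-44,23,-21],[0,0,0],70],
    [[-44,23,-21],[0,0,0],70],
    [[-44,23,-21],[0,0,0],70],
    [[-44,23,-21],[0,0,0],70],
  ],
)

```text
time: 2.4
tool_pos: [463.1, -311.1, 112.0]
tcp_rot: [-1.562, 0.002, -2.985]
contact_force: [0.6, -1.0, 0.5]
grip_width: 70.1
```

```bash
python3 -c "
from h import *
print(pose()[0],bot.get_obs()['time'],bot.get_obs()['contact_force'])
go([*DR,110],down(-170))
go([*DR,33],down(-170))
im=viewer.capture('top'); cv2.imwrite('pics/a1.png',cv2.resize(im[180:330,340:500],None,fx=4,fy=4))
im=viewer.capture('scene'); cv2.imwrite('pics/a2.png',cv2.resize(im[180:360,60:260],None,fx=3,fy=3))
"
```

```text
[ 463.07684983 -311.05691812  111.96226581] 2.4 [ 0.58265726 -0.95627474  0.48825415]
rot [-0.48 -1.04 -0.13] shift(cur) [ 2.7  1.9 -6.4] shift(after rot) [ 2.6  2.  -6.4]
rot [-0.48 -1.04 -0.13] shift(cur) [ 2.9 78.9 -7. ] shift(after rot) [ 2.6 79.  -6.4]
```

View pics/a2.png

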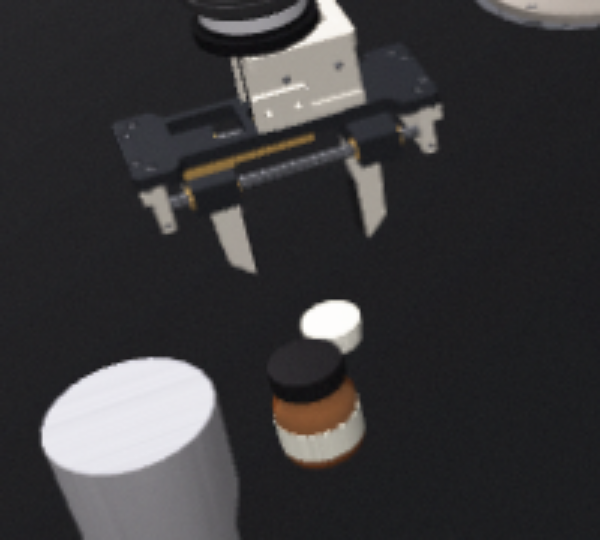

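>>> send_rows(
  moves=[
    [[2.6,20,-6.4],[-0.5,-1,0],66],
    [[0,35,0],[0,0,0],66],
    [[0,23,0],[0,0,0],66],
    [[0,0,0],[0,0,0],66],
  ],
)

```text
time: 3.0
tool_pos: [460.6, -303.2, 31.2]
tcp_rot: [-1.573, 0.001, -2.961]
contact_force: [0.1, -0.1, -0.1]
grip_width: 66.2
```

```bash
python3 -c "
from h import *
print(pose()[0])
go([*DR,33],down(-170))
im=viewer.capture('top'); cv2.imwrite('pics/b1.png',cv2.resize(im[200:320,360:480],None,fx=5,fy=5))
im=viewer.capture('scene'); cv2.imwrite('pics/b2.png',cv2.resize(im[220:340,100:260],None,fx=4,fy=4))
"
```

```text
[ 460.58955459 -303.230002     31.18739162]
rot [ 0.14  0.37 -0.07] shift(cur) [ 1.5 -1.8  1.7] shift(after rot) [ 1.5 -1.8  1.7]
```

View pics/b2.png

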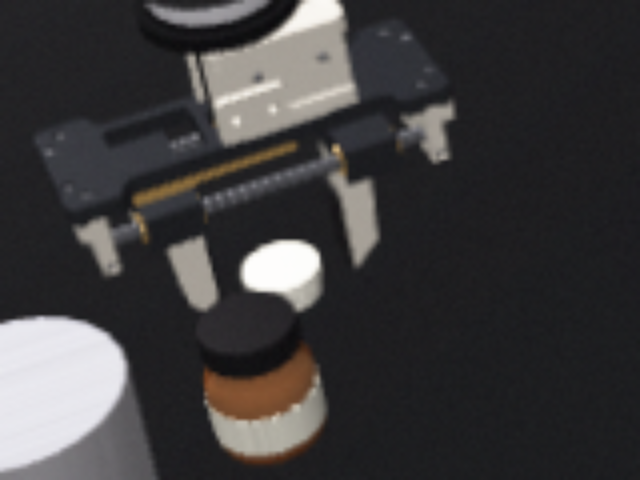

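View pics/b1.png

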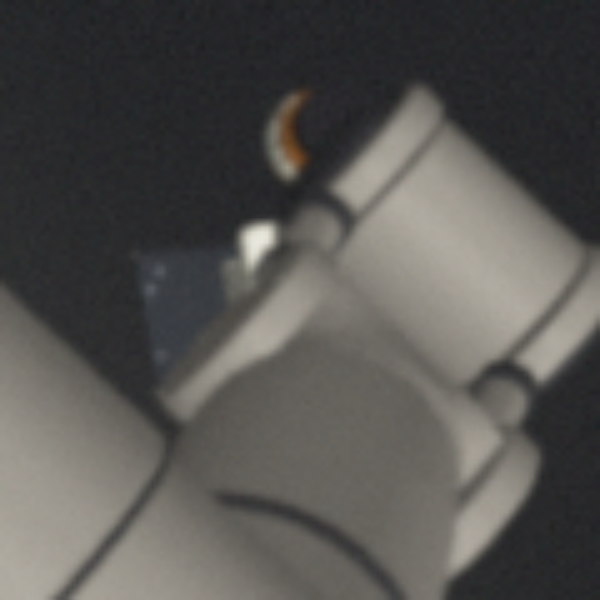

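>>> send_rows(
  moves=[
    [[1.5,-1.8,1.7],[0,0.4,0],66],
    [[0,0,0],[0,0,0],38],
    [[0,0,0],[0,0,0],30],
    [[0,0,0],[0,0,0],30],
    [[0,0,0],[0,0,0],30],
  ],
)

```text
time: 3.72
tool_pos: [461.6, -307.7, 38.3]
tcp_rot: [-1.566, 0.007, -2.968]
contact_force: [-0.2, 0.1, -0.8]
grip_width: 37.1
```

```bash
python3 -c "
from h import *
o=bot.get_obs();print(o['tool_pos'],o['contact_force'],o['grip_width'],o['dq'])
im=viewer.capture('scene'); cv2.imwrite('pics/c2.png',cv2.resize(im[220:340,100:260],None,fx=5,fy=5,interpolation=2))
o=bot.get_obs();print(o['tool_pos'],o['tcp_rot'],o['grip_width'],o['dq'])
"
```

```text
[ 461.63134959 -307.70927455   38.3218685 ] [-0.24438644  0.10852931 -0.79961824] 37.13501601671832 [ 0.00010108 -0.00157091 -0.00030448  0.00030979  0.00084466 -0.00117822]
[ 461.62510931 -307.7101476    38.28761403] [-1.56568776  0.00724636 -2.96846224] 37.526464370220395 [-0.00097079  0.00122963  0.00141094  0.00113387 -0.00076739  0.00175117]
```

View pics/c2.png

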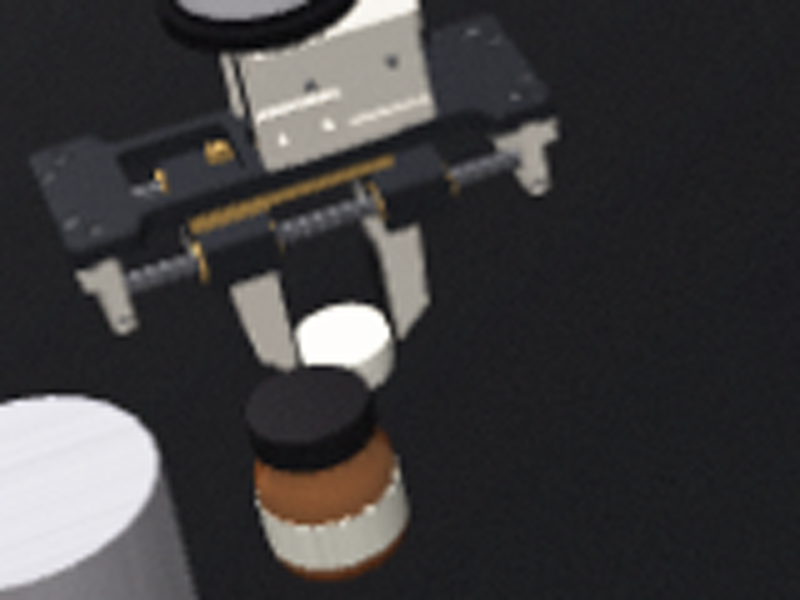

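>>> send_rows(
  moves=[
    [[0,-15,0],[0,0,0],30],
    [[0,-20,0],[0,0,0],30],
    [[0,0,0],[0,0,0],30],
  ],
)

```text
time: 4.15
tool_pos: [461.6, -307.6, 75.6]
tcp_rot: [-1.565, 0.007, -2.968]
contact_force: [0.2, 0.5, -0.2]
grip_width: 37.0
```

```bash
python3 -c "
from h import *
im=viewer.capture('scene'); cv2.imwrite('pics/c3.png',cv2.resize(im[200:320,100:260],None,fx=5,fy=5,interpolation=2))
o=bot.get_obs();print(o['tool_pos'],o['tcp_rot'],o['grip_width'],o['dq'])
"
```

```text
[ 461.07431683 -307.20151372   74.66680247] [-1.56676244  0.00636951 -2.96821271] 37.236750469486246 [-4.35640368e-04  2.20889997e-02  2.00129455e-02  5.72288087e-04
 -9.37777374e-03  3.64704938e-05]
```

View pics/c3.png

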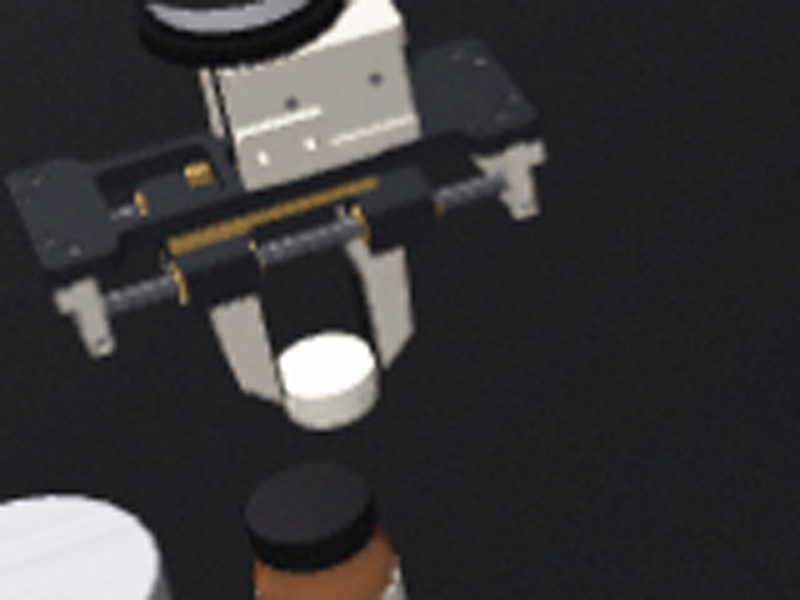

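```bash
cat > inhand.py <<'E'
from fit import *
def dish_parts(T): return [T(cyl(20,9,18)),T(cyl(18.5,0,9))]
def inhand(cam='scene',save=None):
    im=viewer.capture(cam); p,R=pose()
    if save: cv2.imwrite(save,im)
    u=proj(cam,p+R.apply([0,18,0]))[0].astype(int)
    x0,y0=u-[28,24]; s=im[y0:y0+52,x0:x0+56].astype(float)
    m=np.clip((s.mean(2)-175)/30,0,1)
    # whitish (low saturation)
    sat=s.max(2)-s.min(2); 
    return im,p,R,s,(x0,y0)
E
python3 - <<'E'
from inhand import *
im,p,R,s,off=inhand(save='pics/d0.png')
print(p,off)
import sys
np.set_printoptions(linewidth=250)
print(s.mean(2).astype(int)[10:45:2,8:50:2])
# overlay hypotheses
big=cv2.resize(im,None,fx=8,fy=8,interpolation=cv2.INTER_CUBIC)
for b,col in((0,(0,0,255)),):
    for z in(0,9,18):
        P=np.array([p[0],p[1],p[2]-32.5])+cyl(18.5 if z<9 else 20,z,z)[:48]
        cv2.polylines(big,[np.round((proj('scene',P)+.5)*8-.5).astype(np.int32)],True,col,1)
for dz in (0,22):
    q=p+R.apply([0,dz,0]); u=tuple(np.round((proj('scene',q)[0]+.5)*8-.5).astype(int)); cv2.circle(big,u,3,(0,255,0),-1)
x0,y0=off; cv2.imwrite('pics/d1.png',big[(y0-12)*8:(y0-12)*8+592,(x0-10)*8:(x0-10)*8+640])
E
```

```text
[ 460.69483167 -306.89449834   73.92981825] (np.int64(137), np.int64(248))
[[ 29  28  28  39  32  32  34  34  33  30  33  32  31  23  94 159 160 160 122  30  32]
 [ 62 102 125 153  33  32  32  32  32  31  31  33  32  25  67 160 159 159 130  30  33]
 [161 159 158 154  28  34  32  33  33  35  32  31  33  26  33 159 159 159 139  31  30]
 [161 159 161 158  39  31  32  33  31  32  34  32  32  29  24 133 159 159 168  31  32]
 [161 160 160 159  84  33  31  30  33  32  68 102  50  31  24 113 159 161 155  33  33]
 [154 160 158 159 152  32  34  81 221 249 252 253 252 240  85  86 160 160  79  32  32]
 [138 161 160 159 155  30 187 253 253 253 253 253 252 252 247  53 159 121  32  32  32]
 [ 64 159 161 160 159  62 253 253 253 253 253 253 252 252 252  52 148  31  31  30  31]
 [ 33 161 159 159 160  97 253 253 253 253 253 253 252 252 243 107  30  32  31  31  28]
 [ 31  52 159 159 158 150 249 253 253 253 253 253 252 240 155  94  32  29  31  31  32]
 [ 30  31  92 123 161 153 162 249 252 251 249 242 200 170 157 110  32  32  31  32  31]
 [ 32  33  31  34  49  94 113 184 185 185 189 184 177 161 157  70  31  31  32  32  32]
 [ 32  33  31  33  30  32  84 175 192 181 192 181 179 165 100  33  33  33  32  30  32]
 [ 33  34  32  34  31  32  31 103 169 188 188 164 137  62  31  33  31  31  31  28  32]
 [ 32  29  32  33  34  30  31  31  31  33  30  31  31  31  31  31  29  33  32  31  29]
 [ 31  32  31  32  32  31  31  30  31  34  30  32  31  33  30  32  32  30  30  31  30]
 [ 32  31  32  33  29  32  32  31  30  32  31  33  32  31  31  32  31  32  34  31  30]
 [ 32  33  30  32  32  31  29  29  34  39  38  32  29  31  31  32  32  31  30  31  29]]
```

View pics/d1.png

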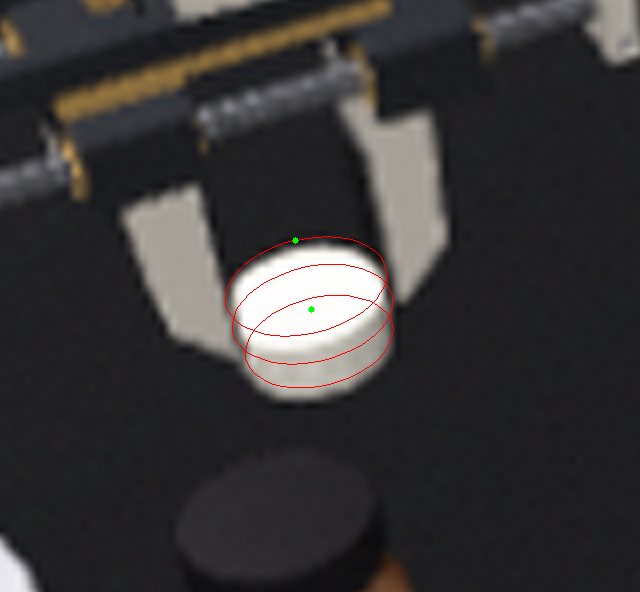

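```bash
cat > inhand2.py <<'E'
from inhand import *
def fit_top(s,off,p,R,thr=(205,40)):
    m=np.clip((s.mean(2)-thr[0])/thr[1],0,1)
    m8=(m>.5).astype(np.uint8); k,l,st,ce=cv2.connectedComponentsWithStats(m8); j=1+np.argmax(st[1:,4]); m=m*cv2.dilate((l==j).astype(np.uint8),np.ones((3,3)))
    P0=cyl(20,0,0)[:48]
    def cost(q,tilt=True):
        t=Ro.from_rotvec([q[2],q[3],0]) if len(q)>2 else Ro.identity()
        c=p+R.apply([q[0],q[1],0])
        return ((poly('scene',[t.apply(P0)+c],m.shape,np.array(off))-m)**2).sum()
    r=minimize(cost,[0,15],method='Nelder-Mead',options=dict(initial_simplex=[[0,15],[6,15],[0,22]]))
    print('level: toolx',r.x[0].round(2),'top at tooly',r.x[1].round(2),'cost',round(r.fun,2),'underside below tcp',(r.x[1]+18).round(2))
    q=np.r_[r.x,0,0]; r2=minimize(cost,q,method='Nelder-Mead',options=dict(initial_simplex=[q,q+[3,0,0,0],q+[0,3,0,0],q+[0,0,.15,0],q+[0,0,0,.15]],maxiter=600))
    print('tilt fit',r2.x.round(3),round(r2.fun,2))
    return r.x
E
python3 - <<'E'
from inhand2 import *
im,p,R,s,off=inhand(save='pics/d2.png')
print(p); fit_top(s,off,p,R)
E
```

```text
[ 460.46204312 -306.69652222   73.40943416]
level: toolx 6.88 top at tooly 23.85 cost 11.8 underside below tcp 41.85
tilt fit [ 7.031e+00  2.389e+01 -0.000e+00 -1.800e-02] 11.36
```

Run:
```python
from inhand2 import *
im=cv2.imread('pics/d2.png'); p,R=np.array([460.46,-306.70,73.41]),pose()[1]
big=cv2.resize(im,None,fx=10,fy=10,interpolation=cv2.INTER_CUBIC)
for sz in(-1,1):
    P=p+R.apply([[x,y,sz*w] for y,w in((22,18.6),(22,22),(0,18.6)) for x in(-9.5,9.5)])
    for q,col in zip(proj('scene',P),[(0,255,0),(0,0,255)]*3):
        cv2.circle(big,tuple(np.round((q+.5)*10-.5).astype(int)),3,col,-1)
u=proj('scene',p)[0].astype(int); x0,y0=u-[32,22]
cv2.imwrite('pics/d3.png',big[y0*10:y0*10+600,x0*10:x0*10+640])
```

```text
(no output)
```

View pics/d3.png

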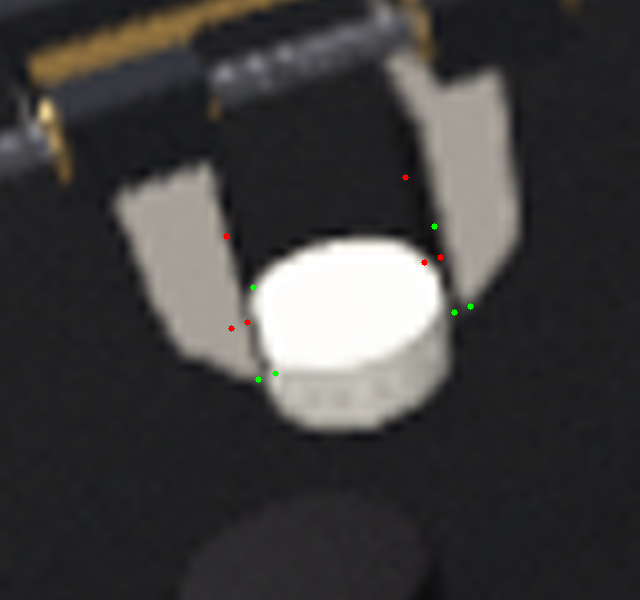

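>>> send_rows(
  moves=[
    [[0,15,0],[0,0,0],30],
    [[0,17,0],[0,0,0],30],
    [[0,0,0],[0,0,0],30],
    [[0,0,0],[0,0,0],30],
  ],
)

```text
time: 4.8
tool_pos: [459.3, -305.6, 36.7]
tcp_rot: [-1.573, 0.002, -2.968]
contact_force: [-1.5, 0.1, -0.3]
grip_width: 38.8
```

```bash
python3 -c "
from h import *
for i in range(3):
  viewer.capture('scene'); o=bot.get_obs();print(o['time'],o['tool_pos'],o['contact_force'],o['grip_width'])
"
```

```text
4.85 [ 459.20764414 -305.51962295   36.75485837] [-0.01796484 -0.3510397  -0.98984037] 38.74671872581311
4.9 [ 459.36374652 -305.66870932   37.12180042] [ 1.1862046  -0.51091326 -0.6967893 ] 38.8659347419878
4.95 [ 459.51306682 -305.81813806   37.38666822] [ 0.21244311  0.4544526  -0.00241162] 38.58707359025166
```

>>> send_rows(
  moves=[
    [[0,0,0],[0,0,0],56],
    [[0,0,0],[0,0,0],56],
    [[0,-6,0],[0,0,0],56],
  ],
)

```text
time: 5.32
tool_pos: [459.7, -306.0, 44.2]
tcp_rot: [-1.571, 0.003, -2.968]
contact_force: [0.9, -0.2, -0.1]
grip_width: 55.7
```

Run:
```python
from inhand2 import *
im,p,R,s,off=inhand(save='pics/e2.png')
print(p,bot.get_obs()['grip_width']); 
im=viewer.capture('scene'); print(pose()[0])
m=np.zeros(3)
x0,y0=150,270
cv2.imwrite('pics/e3.png',cv2.resize(im[y0-30:y0+45,x0-25:x0+55],None,fx=8,fy=8,interpolation=2))
```

```text
[ 460.21489298 -306.43037071   45.27892538] 55.9763262607632
[ 460.30370323 -306.49670423   45.07550991]
```

View pics/e3.png

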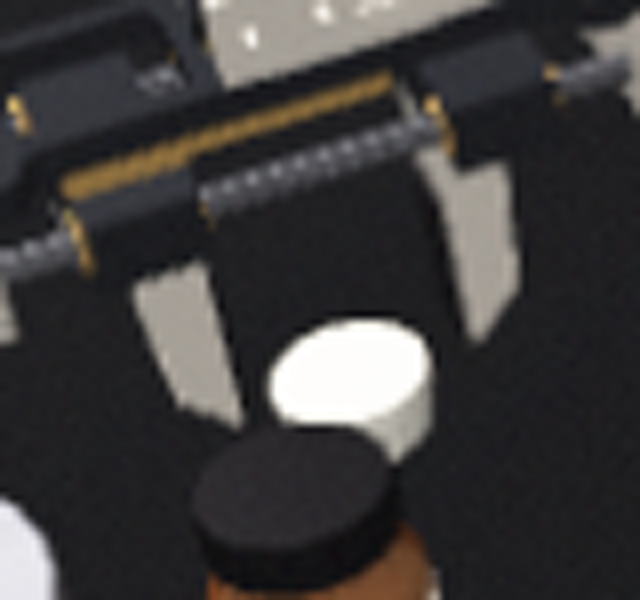

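Run:
```python
from fit import *
print(back('scene',(168.4,286.5),18))
im=cv2.imread('pics/e2.png'); x0,y0=150,270; s=im[y0:y0+30,x0:x0+40].astype(float); m=np.clip((s.mean(2)-205)/40,0,1)
P0=cyl(20,18,18)[:48]
W=np.ones_like(m); W[21:,:]=0   # ignore rows near cap
f=lambda q:(W*(poly('scene',[P0+[q[0],q[1],0]],m.shape,np.array([x0,y0]))-m)**2).sum()
r=minimize(f,[460,-306],method='Nelder-Mead',options=dict(initial_simplex=[[460,-306],[465,-306],[460,-300]])); print(r.x,r.fun)
go([r.x[0],r.x[1],31],down(-170))
```

```text
[ 459.13959217 -306.96138217   18.        ]
[ 458.58534111 -307.510289  ] 4.07773308342945
rot [-0.09 -0.07 -0.25] shift(cur) [ 1.9 14.1  0.7] shift(after rot) [ 1.9 14.1  0.7]
```

>>> send_rows(
  moves=[
    [[1.5,8,0.7],[0,0,0],56],
    [[0,4,0],[0,0,0],56],
    [[0,0.5,0],[0,0,0],56],
  ],
)

```text
time: 5.8
tool_pos: [458.8, -307.5, 31.7]
tcp_rot: [-1.569, 0.004, -2.968]
contact_force: [-0.2, -0.8, -0.6]
grip_width: 56.0
```

Run:
```python
from h import *
viewer.capture('scene');viewer.capture('scene');print(pose()[0]); go([458.8,-307,31],down(-170))
```

```text
[ 458.89230941 -307.52771929   31.91755727]
rot [-0.1  -0.07 -0.26] shift(cur) [ 0.   0.9 -0.5] shift(after rot) [-0.   0.9 -0.5]
```

>>> send_rows(
  moves=[
    [[0,0.9,0],[0,0,0],44],
    [[0,0,0],[0,0,0],36],
  ],
)

```text
time: 6.15
tool_pos: [459.0, -307.6, 31.1]
tcp_rot: [-1.569, 0.005, -2.968]
contact_force: [0.5, 0.5, 0.3]
grip_width: 40.4
```

Run:
```python
from h import *
for i in range(4):
  viewer.capture('scene'); o=bot.get_obs();print(o['time'],o['tool_pos'],o['contact_force'],o['grip_width'])
```

```text
6.2 [ 459.02428235 -307.58624007   31.09870807] [ 0.29781924  0.33480163 -0.16279568] 38.997218484945115
6.25 [ 459.02701251 -307.6043974    31.11861468] [-0.04445743 -0.24216651  0.46542661] 38.70944593734475
6.3 [ 459.05190871 -307.60235888   31.12591385] [ 0.1355281  -0.06494095 -1.12940415] 38.978868188722515
6.35 [ 459.02760353 -307.62500864   31.13390053] [-0.24670824 -0.62660014  0.39894914] 39.04088541475775
```

Run:
```python
from h import *
p,R=pose(); Rt=down(-170)
print(Rt.inv().apply(np.array([*PB,175])-[p[0],p[1],175])); go([*PB,175],Rt)
```

```text
[-2.60396334e+02 -4.85269643e-14 -2.98695516e+02]
rot [-0.12 -0.07 -0.27] shift(cur) [-260.7 -143.2 -298.7] shift(after rot) [-260.4 -143.9 -298.7]
```

>>> send_rows(
  moves=[
    [[0,-30,0],[0,0,0],30],
    [[0,-45,0],[0,0,0],30],
    [[0,-45,0],[0,0,0],30],
    [[0,-25,0],[0,0,0],30],
  ],
)

```text
time: 6.85
tool_pos: [457.2, -306.5, 178.0]
tcp_rot: [-1.573, 0.001, -2.968]
contact_force: [0.4, -0.5, -0.3]
grip_width: 38.8
```

>>> send_rows(
  moves=[
    [[-15,0,-17],[0,0,0],30],
    [[-29,0,-33],[0,0,0],30],
    [[-29,0,-33],[0,0,0],30],
    [[-29,0,-33],[0,0,0],30],
    [[-29,0,-33],[0,0,0],30],
    [[-29,0,-33],[0,0,0],30],
    [[-29,0,-33],[0,0,0],30],
    [[-29,0,-33],[0,0,0],30],
    [[-20,0,-25],[0,0,0],30],
    [[-10,0,-10],[0,0,0],30],
  ],
)

```text
time: 8.1
tool_pos: [659.3, 22.6, 182.0]
tcp_rot: [-1.567, 0.006, -2.972]
contact_force: [0.2, -0.8, -0.4]
grip_width: 38.9
```

Run:
```python
from h import *
viewer.capture('top');viewer.capture('scene');print(pose()[0],bot.get_obs()['grip_width']); go([*PB,145],down(-170))
```

```text
[659.2129079   21.91779338 181.89629188] 39.097563249015465
rot [-0.2  -0.3  -0.33] shift(cur) [-5.8 36.9 -9.1] shift(after rot) [-6.  36.9 -8.9]
```

>>> send_rows(
  moves=[
    [[-6,15,-9],[-0.2,-0.3,-0.3],30],
    [[0,18,0],[0,0,0],30],
    [[0,2,0],[0,0,0],30],
  ],
)

```text
time: 8.57
tool_pos: [662.8, 29.4, 144.3]
tcp_rot: [-1.571, -0.002, -2.97]
contact_force: [-0.8, 0.7, 0.0]
grip_width: 39.1
```

Run:
```python
from inhand2 import *
a=viewer.capture('top');
im,p,R,s,off=inhand(save='pics/f0.png')
print(p); go([*PB,145],down(-170)); fit_top(s,off,p,R)
cv2.imwrite('pics/f1.png',cv2.resize(im[200:320,300:460],None,fx=5,fy=5,interpolation=2))
cv2.imwrite('pics/f2.png',cv2.resize(a[150:250,230:350],None,fx=5,fy=5,interpolation=2))
```

```text
[663.58281173  29.47998481 145.84596686]
rot [-0.01 -0.16 -0.02] shift(cur) [-0.4  0.8 -2.2] shift(after rot) [-0.4  0.8 -2.2]
level: toolx -0.57 top at tooly 13.72 cost 39.8 underside below tcp 31.72
tilt fit [ 0.094 14.53  -0.019 -0.066] 36.07
```

View pics/f1.png

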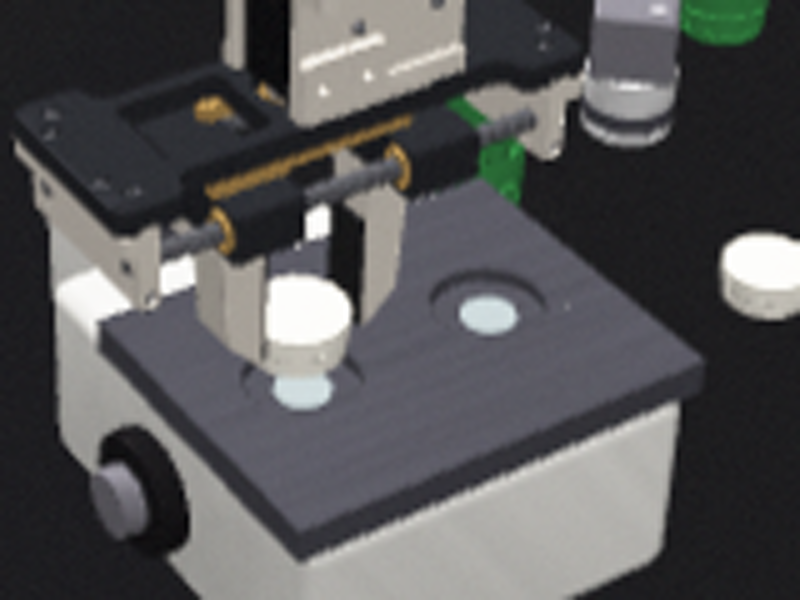

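View pics/f2.png

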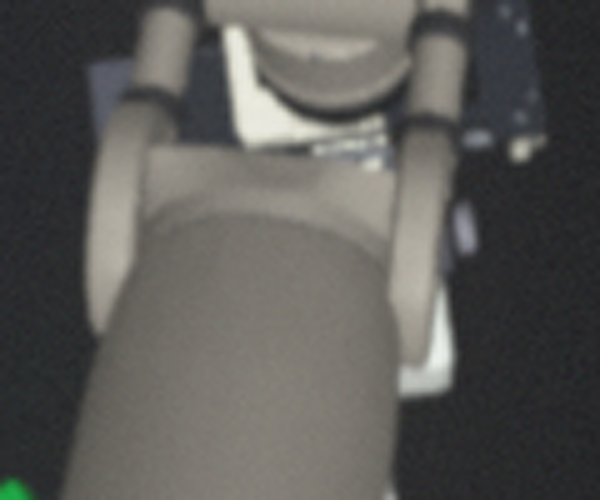

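>>> send_rows(
  moves=[
    [[-0.5,6,-2.2],[0,0,0],30],
    [[0,6,0],[0,0,0],30],
    [[0,4,0],[0,0,0],30],
    [[0,1,0],[0,0,0],30],
  ],
)

```text
time: 9.18
tool_pos: [664.3, 31.3, 129.2]
tcp_rot: [-1.57, 0.003, -2.971]
contact_force: [0.4, -0.4, 0.0]
grip_width: 38.6
```

Run:
```python
from inhand2 import *
im,p,R,s,off=inhand(save='pics/g0.png')
print(p,bot.get_obs()['contact_force']); go([*PB,125.5],down(-170)); fit_top(s,off,p,R)
cv2.imwrite('pics/g1.png',cv2.resize(im[220:320,310:430],None,fx=6,fy=6,interpolation=2))
```

```text
[664.33383039  31.33205778 129.23511082] [-0.98861252  0.97033868 -0.56108189]
rot [-0.05 -0.2  -0.16] shift(cur) [ 0.7  3.7 -0.5] shift(after rot) [ 0.7  3.7 -0.5]
level: toolx -1.01 top at tooly 12.93 cost 43.11 underside below tcp 30.93
tilt fit [-1.0460e+00  1.3129e+01 -1.0000e-02 -7.0000e-02] 38.19
```

View pics/g1.png

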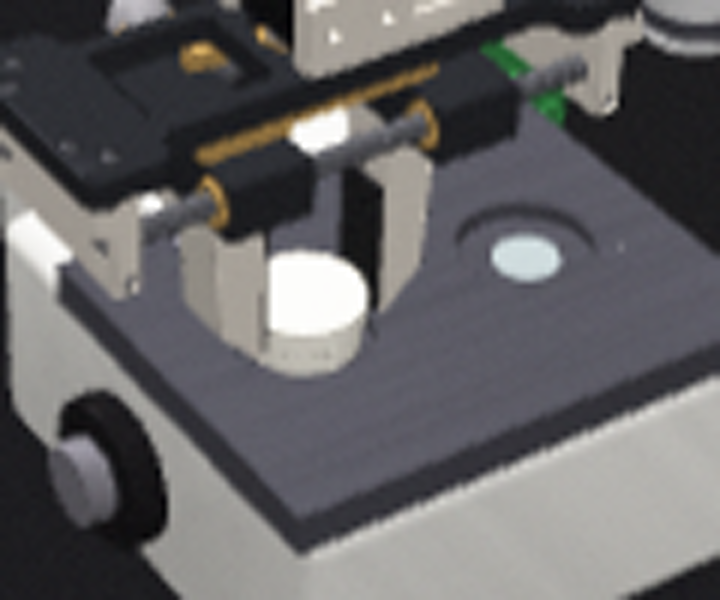

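>>> send_rows(
  moves=[
    [[1.3,1.5,-0.5],[0,0,0],30],
    [[0,2,0],[0,0,0],30],
    [[0,1,0],[0,0,0],30],
  ],
)

```text
time: 9.6
tool_pos: [663.1, 31.6, 125.0]
tcp_rot: [-1.57, 0.004, -2.971]
contact_force: [-1.2, -0.1, 4.9]
grip_width: 39.2
```

Run:
```python
from h import *
print(pose()[0]);viewer.capture('scene')
print(pose()[0],bot.get_obs()['contact_force'],bot.get_obs()['grip_width']); go([*PB,125.5],down(-170))
```

```text
[663.0700253   31.64905924 125.03782833]
[663.10355594  31.63428103 125.10175504] [-0.97570952  1.11527441 -0.23849159] 38.927914056478734
rot [-0.06 -0.2  -0.21] shift(cur) [-0.5 -0.4 -0. ] shift(after rot) [-0.5 -0.4 -0. ]
```

>>> send_rows(
  moves=[
    [[0,0,0],[0,0,0],54],
    [[0,0,0],[0,0,0],54],
    [[0,-20,0],[0,0,0],54],
    [[0,-30,0],[0,0,0],54],
    [[0,-20,0],[0,0,0],60],
  ],
)

```text
time: 10.28
tool_pos: [662.0, 31.7, 194.7]
tcp_rot: [-1.571, -0.0, -2.971]
contact_force: [-0.1, -0.3, 0.7]
grip_width: 58.7
```

Run:
```python
from fit import *
im=viewer.capture('scene'); cv2.imwrite('pics/h0.png',im); print(pose()[0])
cv2.imwrite('pics/h1.png',cv2.resize(im[220:320,310:430],None,fx=6,fy=6,interpolation=2))
Rt=down(-170);go([*DL,190],Rt)
```

```text
[662.96740276  31.63836154 197.43015606]
rot [-0.05 -0.2  -0.2 ] shift(cur) [  42.7    7.  -276.1] shift(after rot) [  41.7    7.4 -276.2]
```

View pics/h1.png

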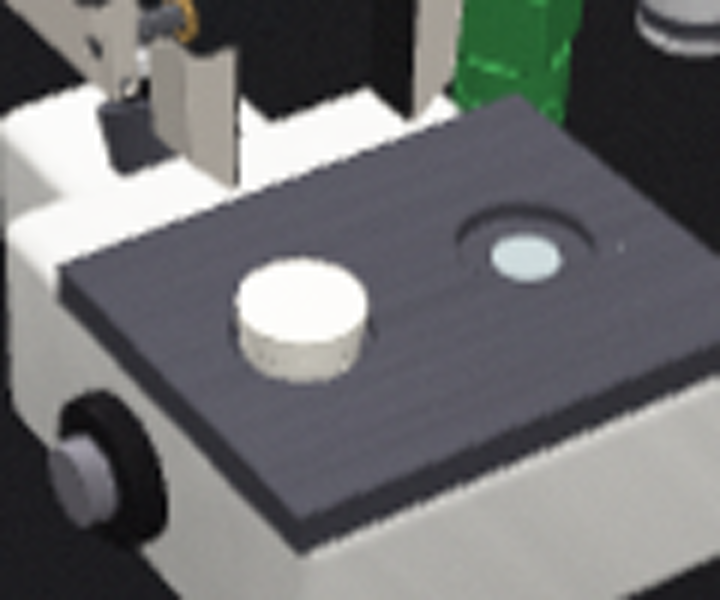

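>>> send_rows(
  moves=[
    [[3,0,-20],[0,0,0],60],
    [[6,0,-38],[0,0,0],60],
    [[6,0,-38],[0,0,0],60],
    [[6,0,-38],[0,0,0],60],
    [[6,0,-38],[0,0,0],60],
    [[6,20,-38],[0,0,0],60],
    [[5,30,-34],[0,0,0],60],
    [[2,30,-20],[0,0,0],60],
    [[0,10,-6],[0,0,0],60],
  ],
)

```text
time: 11.45
tool_pos: [565.3, 307.2, 96.9]
tcp_rot: [-1.572, -0.007, -2.967]
contact_force: [-0.4, -0.7, -0.7]
grip_width: 60.1
```

Run:
```python
from fit import *
viewer.capture('top')
im=viewer.capture('scene'); cv2.imwrite('pics/i0.png',im); print(pose()[0])
cv2.imwrite('pics/i1.png',cv2.resize(im[180:310,380:560],None,fx=4,fy=4,interpolation=2))
Rt=down(-170);go([*DL,60],Rt);go([*DL,31],Rt)
```

```text
[566.52910161 306.40689434  98.13929204]
rot [ 0.08 -0.07  0.31] shift(cur) [-5.7 38.1 11.2] shift(after rot) [-5.5 38.1 11.1]
rot [ 0.08 -0.07  0.31] shift(cur) [-5.9 67.1 11.2] shift(after rot) [-5.5 67.1 11.1]
```

View pics/i1.png

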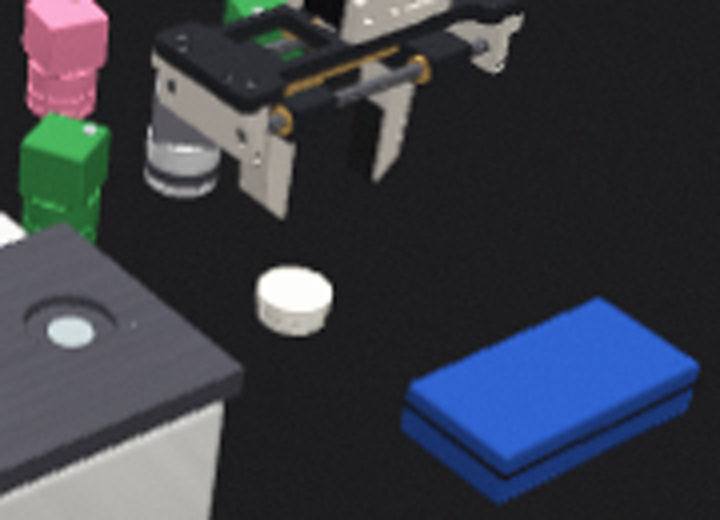

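>>> send_rows(
  moves=[
    [[-5.5,15,11],[0,0,0.3],60],
    [[0,25,0],[0,0,0],60],
    [[0,15,0],[0,0,0],60],
    [[0,5,0],[0,0,0],60],
    [[0,1,0],[0,0,0],60],
  ],
)

```text
time: 12.18
tool_pos: [579.1, 291.7, 37.9]
tcp_rot: [-1.572, 0.008, -2.974]
contact_force: [0.8, -0.7, -0.2]
grip_width: 60.2
```

Run:
```python
from fit import *
viewer.capture('top')
im=viewer.capture('scene'); cv2.imwrite('pics/j0.png',im); print(pose()[0])
cv2.imwrite('pics/j1.png',cv2.resize(im[190:300,390:540],None,fx=5,fy=5,interpolation=2))
Rt=down(-170);go([*DL,31],Rt)
```

```text
[579.13712483 292.0176055   38.2811158 ]
rot [ 0.09 -0.35 -0.48] shift(cur) [ 4.5  7.3 -5.2] shift(after rot) [ 4.4  7.3 -5.2]
```

View pics/j1.png

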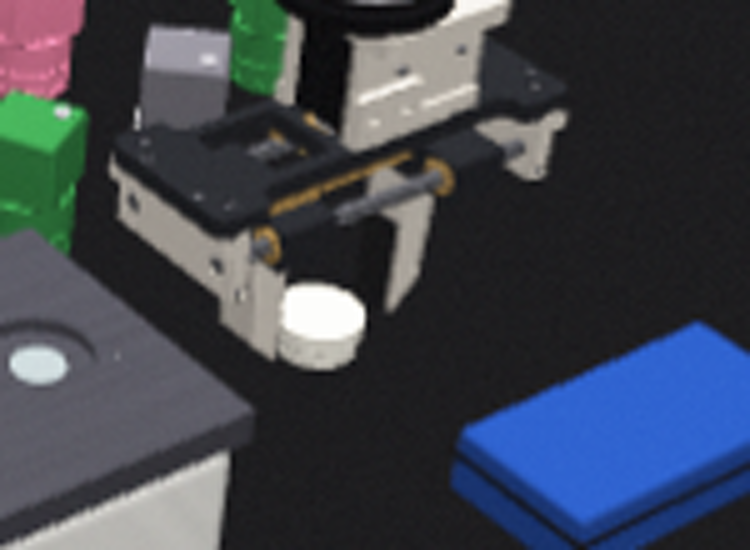

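Run:
```python
from fit import *
for f in('pics/scene0.png','pics/i0.png','pics/j0.png'):
    im=cv2.imread(f); x0,y0=438,240; s=im[y0:y0+32,x0:x0+32].astype(float); m=np.clip((s.mean(2)-205)/40,0,1)
    P0=cyl(20,18,18)[:48]
    g=lambda q:((poly('scene',[P0+[q[0],q[1],0]],m.shape,np.array([x0,y0]))-m)**2).sum()
    r=minimize(g,[574,296],method='Nelder-Mead',options=dict(initial_simplex=[[574,296],[579,296],[574,302]])); print(f,r.x,r.fun)
im=cv2.imread('pics/j0.png'); p=np.array([579.14,292.02,38.28]); R=pose()[1]
big=cv2.resize(im,None,fx=8,fy=8,interpolation=2)
P=p+R.apply([[x,22,z] for z in(-30,30) for x in(-9.5,9.5)])
for q in proj('scene',P): cv2.circle(big,tuple(np.round((q+.5)*8-.5).astype(int)),3,(0,0,255),-1)
cv2.imwrite('pics/j2.png',big[205*8:205*8+560,420*8:420*8+640])
```

```text
pics/scene0.png [575.4683336  295.08910036] 6.834078960015379
pics/i0.png [575.58276875 295.14731798] 6.6104755382545175
pics/j0.png [576.0523262  295.88038635] 13.32196967512495
```

View pics/j2.png

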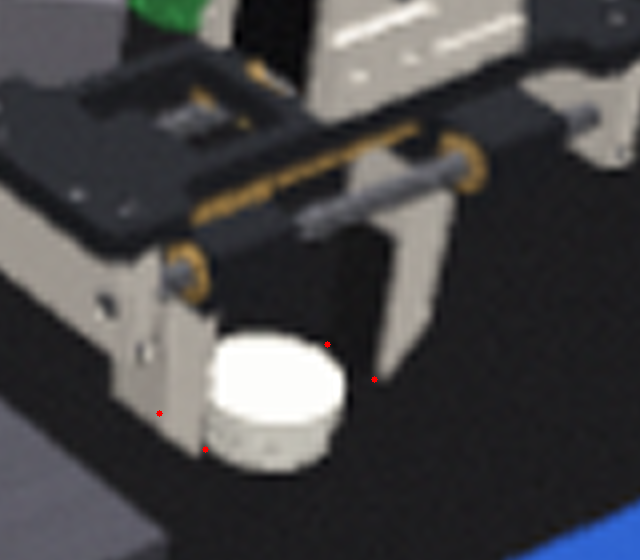

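```bash
python3 -c "
from h import *
go([574.8,295.6,31],down(-170))"
```

```text
rot [ 0.09 -0.35 -0.48] shift(cur) [ 3.7  7.3 -4.2] shift(after rot) [ 3.6  7.3 -4.3]
```

>>> send_rows(
  moves=[
    [[3.6,-2,-4.3],[0,-0.3,-0.5],60],
    [[0,4,0],[0,0,0],60],
    [[0,4,0],[0,0,0],60],
    [[0,1,0],[0,0,0],60],
  ],
)

```text
time: 12.78
tool_pos: [575.1, 296.8, 32.5]
tcp_rot: [-1.573, 0.002, -2.967]
contact_force: [-0.9, 0.5, 0.0]
grip_width: 59.9
```

```bash
python3 -c "
from h import *
viewer.capture('scene');print(pose()[0]);go([574.8,295.6,31],down(-170))"
```

```text
[575.1151246  296.76023479  32.47810352]
rot [ 0.13  0.02 -0.11] shift(cur) [0.5 1.5 1.1] shift(after rot) [0.5 1.5 1.1]
```

>>> send_rows(
  moves=[
    [[0.5,1.3,1],[0,0,0],56],
    [[0,0,0],[0,0,0],44],
    [[0,0,0],[0,0,0],36],
    [[0,0,0],[0,0,0],30],
  ],
)

```text
time: 13.32
tool_pos: [574.8, 295.4, 31.0]
tcp_rot: [-1.573, 0.002, -2.967]
contact_force: [-1.0, 0.3, -0.5]
grip_width: 39.0
```

```bash
python3 -c "
from h import *
viewer.capture('scene');print(pose()[0],bot.get_obs()['grip_width'])
p,_=pose();go([*PA,p[2]],down(-170))"
```

```text
[574.83986908 295.4674606   31.03589706] 38.71346168504639
rot [ 0.13  0.01 -0.1 ] shift(cur) [-41.6  -0.3 189.8] shift(after rot) [-41.6   0.  189.8]
```

>>> send_rows(
  moves=[
    [[0,-30,0],[0,0,0],30],
    [[0,-45,0],[0,0,0],30],
    [[0,-45,0],[0,0,0],30],
    [[0,-20,10],[0,0,0],30],
    [[-7,0,32],[0,0,0],30],
    [[-9,0,36],[0,0,0],30],
    [[-9,0,36],[0,0,0],30],
    [[-9,0,36],[0,0,0],30],
    [[-6,0,27],[0,0,0],30],
    [[-2,0,12],[0,0,0],30],
  ],
)

```text
time: 14.62
tool_pos: [650.4, 112.6, 175.6]
tcp_rot: [-1.573, 0.002, -2.964]
contact_force: [-0.1, 0.9, 0.0]
grip_width: 39.0
```

```bash
python3 -c "
from h import *
viewer.capture('scene');print(pose()[0],bot.get_obs()['grip_width'])
p,_=pose();go([*PA,145],down(-170))"
```

```text
[650.68488014 111.60293356 175.54291631] 38.94563624915988
rot [ 0.08  0.16 -0.12] shift(cur) [ 1.2 30.5 -4.4] shift(after rot) [ 1.1 30.5 -4.5]
```

>>> send_rows(
  moves=[
    [[1.1,15,-4.5],[0,0,0],30],
    [[0,18,0],[0,0,0],30],
    [[0,6,0],[0,0,0],30],
    [[0,2,0],[0,0,0],30],
  ],
)

```text
time: 15.18
tool_pos: [646.5, 120.6, 131.2]
tcp_rot: [-1.574, -0.0, -2.961]
contact_force: [0.4, 0.8, -1.1]
grip_width: 38.9
```

Run:
```python
from inhand2 import *
viewer.capture('top')
im,p,R,s,off=inhand(save='pics/k0.png')
print(p); go([*PA,125],down(-170)); fit_top(s,off,p,R)
cv2.imwrite('pics/k1.png',cv2.resize(im[210:310,340:460],None,fx=6,fy=6,interpolation=2))
```

```text
[646.79704184 120.32324682 131.72652035]
rot [ 0.17  0.35 -0.03] shift(cur) [-1.2  6.7  4.8] shift(after rot) [-1.2  6.7  4.8]
level: toolx -2.72 top at tooly 12.11 cost 44.07 underside below tcp 30.11
tilt fit [-1.964 12.559 -0.083 -0.045] 37.89
```

View pics/k1.png

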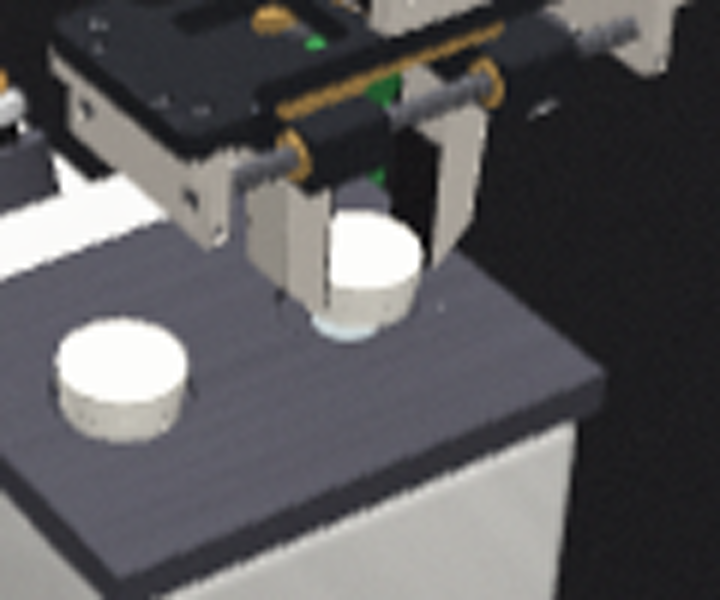

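>>> send_rows(
  moves=[
    [[0,-4,4.8],[0,0,0],30],
    [[0,0,0],[0,0,0],30],
    [[0,0,0],[0,0,0],30],
  ],
)

```text
time: 15.65
tool_pos: [648.4, 115.3, 137.5]
tcp_rot: [-1.573, 0.003, -2.961]
contact_force: [0.4, 0.1, -0.6]
grip_width: 38.5
```

Run:
```python
from inhand2 import *
im,p,R,s,off=inhand(save='pics/l0.png')
print(p); go([*PA,125],down(-170)); fit_top(s,off,p,R)
```

```text
[648.49146494 115.32444468 137.58264293]
rot [ 0.15  0.35 -0.19] shift(cur) [-0.3 12.6 -0.4] shift(after rot) [-0.4 12.6 -0.4]
level: toolx -1.44 top at tooly 12.78 cost 43.55 underside below tcp 30.78
tilt fit [-1.36  12.819 -0.048 -0.05 ] 38.45
```

>>> send_rows(
  moves=[
    [[0.5,4,-0.4],[0,0,0],30],
    [[0,4,0],[0,0,0],30],
    [[0,3,0],[0,0,0],30],
    [[0,1,0],[0,0,0],30],
  ],
)

```text
time: 16.2
tool_pos: [647.8, 115.6, 125.0]
tcp_rot: [-1.573, 0.003, -2.961]
contact_force: [-1.7, -0.4, 6.3]
grip_width: 38.8
```

Run:
```python
from h import *
viewer.capture('scene')
print(pose()[0],bot.get_obs()['contact_force'],bot.get_obs()['grip_width']); go([*PA,125.1],down(-170))
```

```text
[647.80931338 115.66154656 124.99253799] [-0.21419454  0.41554977  0.05334527] 39.10207525892985
rot [ 0.15  0.35 -0.19] shift(cur) [-1.  -0.1  0. ] shift(after rot) [-1.  -0.1  0. ]
```

>>> send_rows(
  moves=[
    [[0,0,0],[0,0,0],54],
    [[0,0,0],[0,0,0],54],
    [[0,-20,0],[0,0,0],54],
    [[0,-35,0],[0,0,0],54],
    [[0,-35,0],[0,0,0],70],
    [[0,-10,0],[0,0,0],70],
  ],
)

```text
time: 17.0
tool_pos: [647.1, 115.3, 225.7]
tcp_rot: [-1.574, 0.0, -2.961]
contact_force: [-1.1, 0.5, -0.5]
grip_width: 68.2
```

Run:
```python
from fit import *
im=viewer.capture('scene'); cv2.imwrite('pics/m0.png',im); print(pose()[0],bot.get_obs()['joint_positions'])
cv2.imwrite('pics/m1.png',cv2.resize(im[170:330,300:480],None,fx=4,fy=4,interpolation=2))
for n,(X,Y) in(('B',PB),('A',PA)):
    u=proj('scene',[X,Y,112])[0].astype(int); x0,y0=u-[16,14]; s=im[y0:y0+28,x0:x0+32].astype(float); m=np.clip((s.mean(2)-215)/30,0,1)
    P0=cyl(20,112,112)[:48]
    g=lambda q:((poly('scene',[P0+[q[0],q[1],0]],m.shape,np.array([x0,y0]))-m)**2).sum()
    r=minimize(g,[X,Y],method='Nelder-Mead',options=dict(initial_simplex=[[X,Y],[X+4,Y],[X,Y+4]])); print(n,r.x-[X,Y],r.fun)
```

```text
[647.04988656 115.26980759 225.77793652] [0.05841918 0.60676204 1.15274607 0.00307567 1.38243016 1.44816899]
B [-0.6590395  -0.95347023] 8.28608526635055
A [-0.61083304 -0.79573737] 6.914508095177068
```

View pics/m1.png

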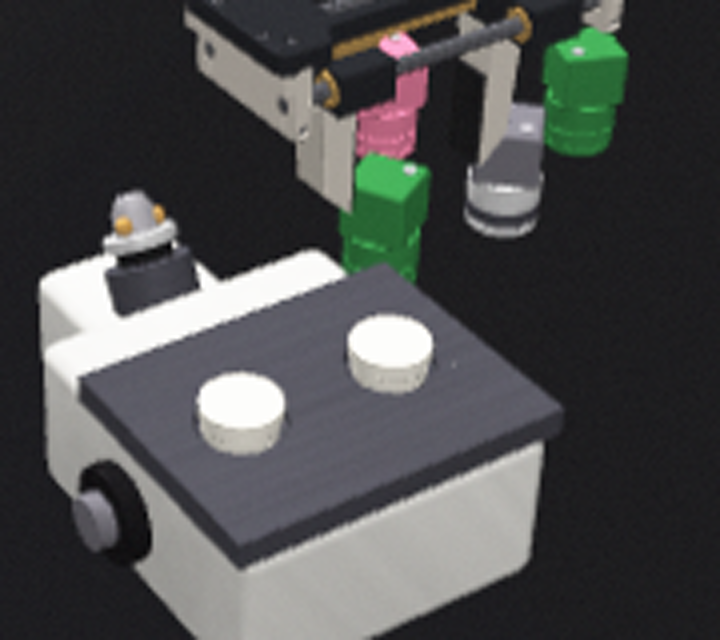

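>>> send_rows(
  moves=[
    [[0,0,0],[0,-9,0],70],
    [[0,0,0],[0,-9,0],70],
    [[0,0,0],[0,-9,0],66],
    [[0,0,0],[0,-9,0],66],
    [[0,0,0],[0,-9,0],66],
  ],
)

```text
time: 17.68
tool_pos: [644.4, 115.1, 216.9]
tcp_rot: [-1.582, -0.005, -2.151]
contact_force: [-1.2, -0.6, -0.5]
grip_width: 66.3
```

Run:
```python
from fit import *
viewer.capture('top')
print(pose()[0]);go([431,306,130],down(-125))
```

```text
[644.21534184 115.05361335 216.60006923]
rot [0.7  2.11 0.32] shift(cur) [ -45.    89.8 -281.6] shift(after rot) [ -34.1   86.6 -284.2]
```

>>> send_rows(
  moves=[
    [[-2,0,-18],[0.7,2,0.3],66],
    [[-4,0,-34],[0,0,0],66],
    [[-4.5,5,-38],[0,0,0],66],
    [[-4.5,10,-38],[0,0,0],66],
    [[-4.5,15,-38],[0,0,0],66],
    [[-4.5,15,-38],[0,0,0],66],
    [[-4.5,15,-36],[0,0,0],66],
    [[-3,12,-24],[0,0,0],66],
    [[-1,6,-8],[0,0,0],66],
  ],
)

```text
time: 18.85
tool_pos: [430.4, 301.7, 125.8]
tcp_rot: [-1.58, -0.012, -2.207]
contact_force: [-0.2, -1.0, 0.1]
grip_width: 65.5
```

Run:
```python
from fit import *
viewer.capture('top')
im=viewer.capture('scene'); cv2.imwrite('pics/n0.png',im)
cv2.imwrite('pics/n1.png',cv2.resize(im[140:260,350:510],None,fx=4,fy=4,interpolation=2))
print(pose()[0]);go([431,306,100],down(-125))
```

```text
[431.0730763  301.28627482 126.08425517]
rot [ 0.51 -1.41  0.7 ] shift(cur) [-4.1 26.1 -2.6] shift(after rot) [-3.8 26.1 -2.8]
```

View pics/n1.png

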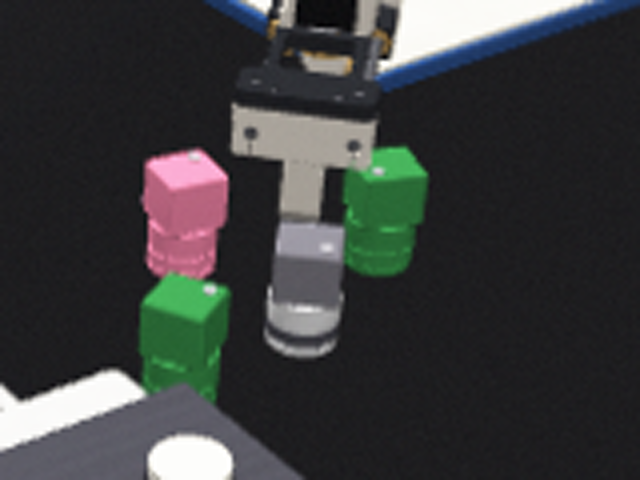

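>>> send_rows(
  moves=[
    [[-3.8,5,-2.8],[0.5,-1.4,0.7],66],
    [[0,10,0],[0,0,0],66],
    [[0,6,0],[0,0,0],66],
    [[0,0,0],[0,0,0],66],
  ],
)

```text
time: 19.45
tool_pos: [433.6, 304.7, 104.0]
tcp_rot: [-1.569, 0.002, -2.184]
contact_force: [-1.2, -0.5, -0.6]
grip_width: 65.7
```

Run:
```python
from fit import *
im=viewer.capture('scene'); 
cv2.imwrite('pics/o1.png',cv2.resize(im[150:250,370:490],None,fx=6,fy=6,interpolation=2))
print(pose()[0]);go([431,306,60],down(-125))
```

```text
[433.74369534 304.84456197 104.2715051 ]
rot [-0.12 -0.15 -0.16] shift(cur) [ 0.8 44.3 -3. ] shift(after rot) [ 0.6 44.3 -2.9]
```

View pics/o1.png

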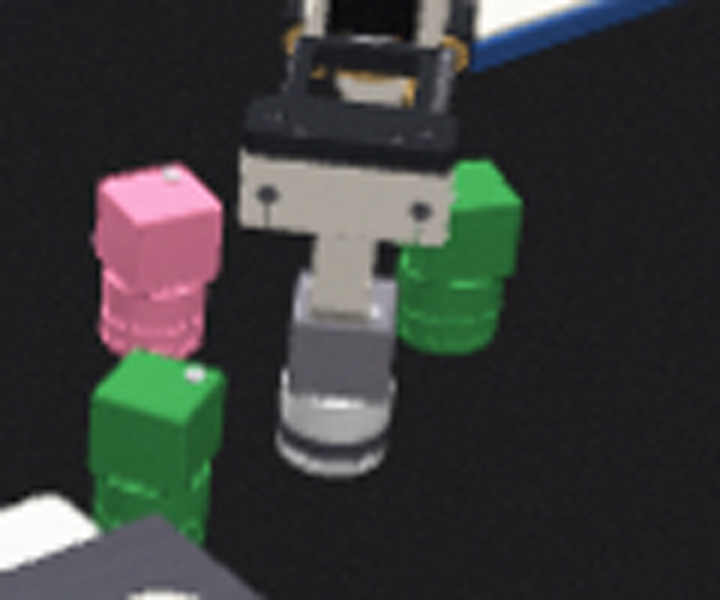

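>>> send_rows(
  moves=[
    [[0.6,5,-2.8],[0,0,0],66],
    [[0,15,0],[0,0,0],66],
    [[0,15,0],[0,0,0],66],
    [[0,7,0],[0,0,0],66],
    [[0,1,0],[0,0,0],66],
  ],
)

```text
time: 20.12
tool_pos: [431.0, 305.9, 57.9]
tcp_rot: [-1.569, 0.002, -2.184]
contact_force: [-0.0, -0.1, 0.3]
grip_width: 66.3
```

Run:
```python
from fit import *
im=viewer.capture('scene'); 
cv2.imwrite('pics/p1.png',cv2.resize(im[150:250,370:490],None,fx=6,fy=6,interpolation=2))
print(pose()[0]);go([431,306,60],down(-125))
```

```text
[431.0090898  305.95918982  58.10272686]
rot [-0.11 -0.16 -0.14] shift(cur) [-0.  -1.9 -0. ] shift(after rot) [-0.  -1.9 -0. ]
```

View pics/p1.png

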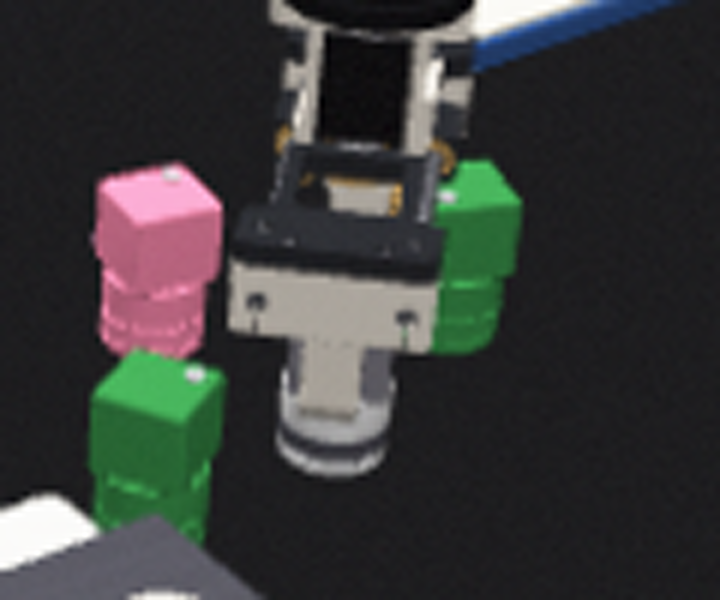

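Centred on the block. Raise slightly and close.

>>> send_rows(
  moves=[
    [[0,-1.5,0],[0,0,0],60],
    [[0,0,0],[0,0,0],46],
    [[0,0,0],[0,0,0],36],
    [[0,0,0],[0,0,0],30],
    [[0,0,0],[0,0,0],30],
  ],
)

```text
time: 20.8
tool_pos: [431.7, 306.3, 60.8]
tcp_rot: [-1.568, 0.004, -2.184]
contact_force: [0.2, 0.3, -1.4]
grip_width: 40.2
```

Run:
```python
from fit import *
viewer.capture('scene'); o=bot.get_obs(); print(o['time'],o['tool_pos'],o['tcp_rot'],o['grip_width'],o['contact_force'])
```

```text
20.85 [431.67507753 306.28497144  60.75635163] [-1.56791019  0.00442519 -2.18441207] 40.189037837420116 [ 0.82973656  0.43832854 -0.35107516]
```

```bash
cat >> h.py <<'E'
YAW=np.radians(9.97); SR=Ro.from_euler('z',YAW); SO=np.array([656.1,73.8,0])-SR.apply([35,0,0])
PBASE=SO+SR.apply([-115,0,75]); AX=SR.apply([-.5,0,.75**.5]); PX=SR.apply([.75**.5,0,.5])
def portR():
    y=-AX; z=SR.apply([0,-1,0]); x=np.cross(y,z); return Ro.from_matrix(np.c_[x,y,z])
def ptcp(mz,L=60.7): return PBASE+AX*(mz+L)
def goport(mz,dx=0,dy=0,L=60.7):
    Rt=portR(); p,R=pose(); go(ptcp(mz,L)+PX*dx+SR.apply([0,dy,0]),Rt)
    m=p+R.apply([0,L,0])-PBASE; print('mouth in port: x %.2f y %.2f z %.2f'%(m@PX,m@SR.apply([0,1,0]),m@AX),'tilt',np.degrees(np.arccos(-R.apply([0,1,0])@AX)).round(2))
E
python3 - <<'E'
from h import *
print(portR().as_matrix().round(2),portR().as_euler('xyz',degrees=True)); print(ptcp(80)); goport(80)
go([431,306,185],down(-170))
E
```

```text
[[-0.85  0.49  0.17]
 [-0.15  0.09 -0.98]
 [-0.5  -0.87 -0.  ]] [ -90.     30.   -170.03]
[439.07760671  35.65025148 196.84977431]
rot [11.68 43.83 28.13] shift(cur) [ 216.4 -136.6  162.3] shift(after rot) [ -33.8 -137.6  267.8]
mouth in port: x -63.86 y 267.89 z -49.67 tilt 29.7
rot [-0.06 44.84 -0.31] shift(cur) [ 1.000e-01 -1.242e+02 -0.000e+00] shift(after rot) [   0.7 -124.2    0.2]
```

>>> send_rows(
  moves=[
    [[0,-15,0],[0,0,0],30],
    [[0,-30,0],[0,0,0],30],
    [[0,-35,0],[0,0,0],30],
    [[0,-35,0],[0,0,0],30],
    [[0,-15,0],[0,0,0],30],
    [[0,0,0],[0,9,0],30],
    [[0,0,0],[0,9,0],30],
    [[0,0,0],[0,9,0],30],
    [[0,0,0],[0,9,0],30],
    [[0,0,0],[0,9,0],30],
  ],
)

```text
time: 22.1
tool_pos: [429.9, 305.7, 203.9]
tcp_rot: [-1.574, 0.009, -2.994]
contact_force: [0.7, -0.1, -2.0]
grip_width: 40.1
```

Run:
```python
from h import *
im=viewer.capture('scene'); 
cv2.imwrite('pics/q1.png',cv2.resize(im[100:260,330:530],None,fx=4,fy=4,interpolation=2))
print(pose()[0],bot.get_obs()['joint_positions'],bot.get_obs()['grip_width'])
go([437,36,197],down(-170))
goport(80)
```

```text
[429.94516015 305.71105334 204.04258101] [ 4.72942316e-01  3.81870545e-01  1.59459476e+00 -3.30607239e-04
  1.15524818e+00  1.90290486e+00] 40.177033910379464
rot [ 0.16 -1.92 -0.54] shift(cur) [ 31.   6. 268.] shift(after rot) [ 39.9   7.  266.8]
rot [-0.34 -1.89 29.45] shift(cur) [ 29.    6.1 268.7] shift(after rot) [ 36.3 -12.7 267.6]
mouth in port: x 6.45 y 267.72 z 75.19 tilt 29.45
```

View pics/q1.png

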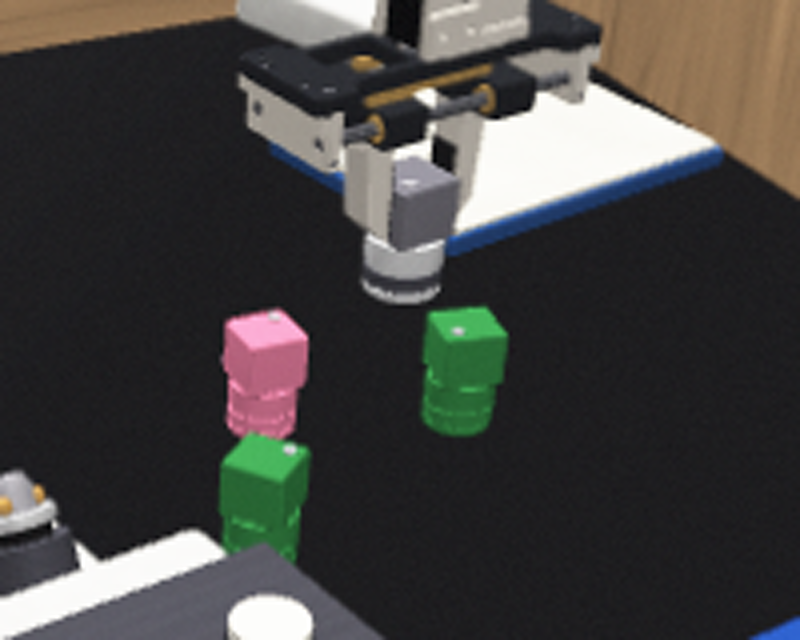

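>>> send_rows(
  moves=[
    [[3,0,18],[0,-1.9,0],30],
    [[5,0,34],[0,0,0],30],
    [[5,0,36],[0,0,0],30],
    [[5,0,36],[0,0,0],30],
    [[5,0,36],[0,0,0],30],
    [[5,0,36],[0,0,0],30],
    [[5,0,32],[0,0,0],30],
    [[3,0,20],[0,0,0],30],
    [[1,0,6],[0,0,0],30],
    [[0,0,0],[0,0,9.5],30],
    [[0,0,0],[0,0,9.5],30],
    [[0,0,0],[0,0,9.5],30],
  ],
)

```text
time: 23.65
tool_pos: [441.1, 43.0, 211.2]
tcp_rot: [-1.569, 0.529, -2.935]
contact_force: [0.5, 2.7, -1.9]
grip_width: 39.9
```

Run:
```python
from h import *
viewer.capture('top')
im=viewer.capture('scene'); cv2.imwrite('pics/r0.png',im)
cv2.imwrite('pics/r1.png',cv2.resize(im[110:270,270:470],None,fx=4,fy=4,interpolation=2))
print(pose()[0],bot.get_obs()['joint_positions'],bot.get_obs()['grip_width'])
goport(70)
```

```text
[437.29546833  43.68122324 208.59658246] [-0.21881234  0.01251389  2.19692713  0.45082763  0.49395943  0.7961109 ] 40.08068955224525
rot [1.01 1.46 0.17] shift(cur) [ 5.7 20.2  8.4] shift(after rot) [ 5.6 20.4  8.2]
mouth in port: x 5.36 y 9.29 z 90.37 tilt 1.03
```

View pics/r1.png

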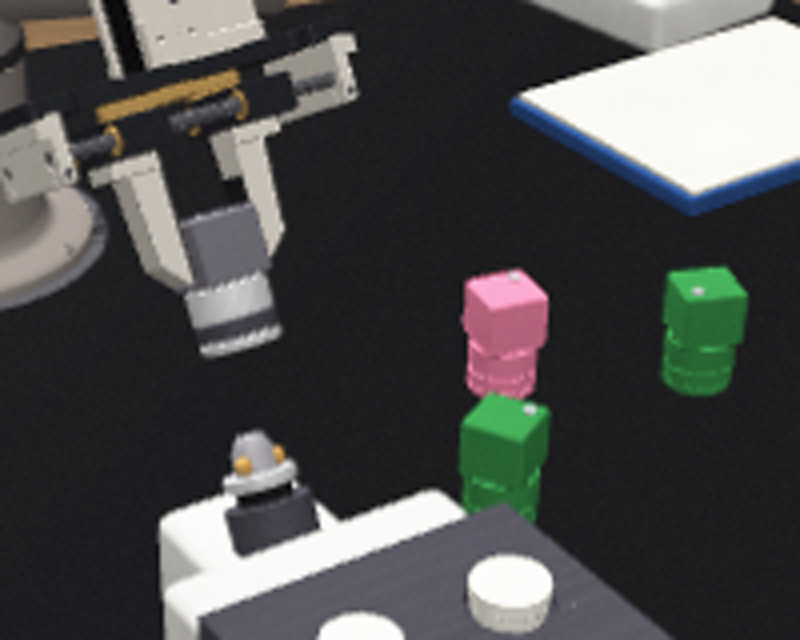

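>>> send_rows(
  moves=[
    [[3,5,4.5],[0.5,0.8,0],30],
    [[2.5,5,3.5],[0.4,0.7,0],30],
    [[0,0,0],[0,0,0],30],
    [[0,0,0],[0,0,0],30],
  ],
)

```text
time: 24.25
tool_pos: [442.5, 36.0, 198.1]
tcp_rot: [-1.573, 0.518, -2.967]
contact_force: [0.1, -0.6, -2.3]
grip_width: 40.3
```

Run:
```python
from h import *
viewer.capture('top');viewer.capture('top')
print(pose()[0],bot.get_obs()['joint_positions'],bot.get_obs()['contact_force'])
goport(60)
```

```text
[442.33536736  35.94498977 198.19702832] [-0.22606653  0.04073994  2.20445297  0.46013348  0.4549791   0.79955916] [-0.50230506  0.6490924  -1.47388145]
rot [0.13 0.02 0.28] shift(cur) [ 3.4 19.6 -0.2] shift(after rot) [ 3.5 19.5 -0.3]
mouth in port: x 3.20 y -0.14 z 79.54 tilt 0.31
```

```bash
cat > kin.py <<'E'
from h import *
D=[([-1.28202148,.342731611,1.52502021,0,1.27540274,-.146036895],[221.04561,-475.78243,248.03921],[-1.57234,.000229,-2.70678]),
([0.05841918,0.60676204,1.15274607,0.00307567,1.38243016,1.44816899],[647.04988656,115.26980759,225.77793652],[-1.574,0,-2.961]),
([4.72942316e-01,3.81870545e-01,1.59459476,-3.30607239e-04,1.15524818,1.90290486],[429.94516015,305.71105334,204.04258101],[-1.574,.009,-2.994]),
([-0.21881234,0.01251389,2.19692713,0.45082763,0.49395943,0.7961109],[437.29546833,43.68122324,208.59658246],None),
([-0.22606653,0.04073994,2.20445297,0.46013348,0.4549791,0.79955916],[442.33536736,35.94498977,198.19702832],None)]
Rz=lambda a:Ro.from_euler('z',a); Ry=lambda a:Ro.from_euler('y',a)
def rot(q,s4=1,s6=1): return Rz(q[0])*Ry(q[1]+q[2])*Rz(s4*q[3])*Ry(q[4])*Rz(s6*q[5])
def pos(q,k,s4=1):
    a1,h,L2,ax,by,az,tl,tx=k
    return Rz(q[0]).apply(np.array([a1,by,h])+Ry(q[1]).apply([0,0,L2])+Ry(q[1]+q[2]).apply(np.array([ax,0,az])+ (Rz(s4*q[3])).apply([tx,0,0])+(Rz(s4*q[3])*Ry(q[4])).apply([0,0,tl])))
E
python3 - <<'E'
from kin import *
D.append((list(bot.get_obs()['joint_positions']),list(bot.get_obs()['tool_pos']),list(bot.get_obs()['tcp_rot'])))
print(np.round(pose()[1].as_matrix()[:,1],3))
for s4 in(1,-1): print(s4,rot(D[-1][0],s4).as_matrix()[:,2].round(3))
for s4 in(1,-1):
    f=lambda k:np.concatenate([pos(d[0],k,s4)-d[1] for d in D])
    r=least_squares(f,[0,250,350,0,77,350,250,0],x_scale=100); print(s4,r.x.round(1),r.fun.round(1))
E
```

```text
[ 0.488  0.088 -0.868]
1 [ 0.488  0.088 -0.868]
-1 [ 0.4   -0.292 -0.868]
1 [  0.  222.9 506.2  46.5  76.4 379.6 296.1  -0. ] [-0. -0.  0. -0.  0. -0. -0.  0.  0.  0.  0. -0. -0. -0. -0. -0. -0. -0.]
-1 [  50.2  303.3  491.4  367.6   76.9  344.7  337.2 -284. ] [ 0.7 -0.7  0.1  0.5 -0.5 -2.8 -1.8 -0.2  5.2  0.1 -6.8 -1.8  0.1  3.1
 -0.3  0.1  3.1 -0.3]
```

```bash
cat >> kin.py <<'E'
KP=[0,222.9,506.2,46.5,76.4,379.6,296.1,0]
# tool frame offset: rot(q)*C = tool R
def ik(p,R,q0,C):
    f=lambda q:np.r_[(pos(q,KP)-p)/100,((R.inv()*rot(q,s6=S6)*C).as_rotvec())]
    r=least_squares(f,q0); return r.x,abs(r.fun).max()
S6=1
E
python3 - <<'E'
from kin import *
q=np.array(bot.get_obs()['joint_positions']); p,R=pose()
C=rot(q).inv()*R
for d in D[:1]: print((rot(d[0])*C).as_euler('xyz'),d[2])
for mz in(80,60,45,30,20,16,10):
    x,e=ik(ptcp(mz),portR(),q,C); print(mz,x.round(3),e.round(4)); q=x
E
```

```text
[-1.57234161e+00  2.27286123e-04 -2.70678109e+00] [-1.57234, 0.000229, -2.70678]
80 [-0.229  0.036  2.218  0.474  0.444  0.783] 0.0
60 [-0.216  0.09   2.224  0.529  0.386  0.732] 0.0
45 [-0.206  0.131  2.227  0.582  0.345  0.683] 0.0
30 [-0.197  0.173  2.228  0.647  0.306  0.622] 0.0
20 [-0.192  0.201  2.228  0.698  0.282  0.572] 0.0
16 [-0.189  0.212  2.228  0.721  0.273  0.55 ] 0.0
10 [-0.186  0.229  2.227  0.758  0.259  0.515] 0.0
```

Run:
```python
from kin import *
q0=np.array([-0.192,0.201,2.228,0.698,0.282,0.572]); q=np.array(bot.get_obs()['joint_positions']); p,R=pose()
C=rot(q).inv()*R
sy=SR.apply([0,1,0])
for a in(-3,0,2,3,4):      # about scope y (neg: more horizontal?)
  for b in(-4,0,4):  # about PX
    T=Ro.from_rotvec(np.radians(a)*sy)*Ro.from_rotvec(np.radians(b)*PX)
    Rt=T*portR(); m=PBASE+AX*17; tcp=m-Rt.apply([0,60.7,0])
    x,e=ik(tcp,Rt,q0,C); print(a,b,x.round(3),e.round(4))
```

```text
-3 -4 [-0.13   0.207  2.283  0.885  0.124  0.435] 0.0
-3 0 [-0.209  0.208  2.278  1.071  0.234  0.186] 0.0
-3 4 [-0.283  0.217  2.267  1.112  0.344  0.084] 0.0
0 -4 [-0.114  0.208  2.233  0.403  0.193  0.925] 0.0
0 0 [-0.19   0.209  2.228  0.715  0.275  0.556] 0.0
0 4 [-0.261  0.218  2.218  0.855  0.371  0.362] 0.0
2 -4 [-0.105  0.212  2.2    0.255  0.248  1.078] 0.0
2 0 [-0.178  0.213  2.195  0.549  0.315  0.73 ] 0.0
2 4 [-0.248  0.221  2.185  0.714  0.401  0.515] 0.0
3 -4 [-0.1    0.214  2.183  0.205  0.277  1.13 ] 0.0
3 0 [-0.172  0.215  2.178  0.484  0.338  0.8  ] 0.0
3 4 [-0.241  0.224  2.169  0.653  0.418  0.581] 0.0
4 -4 [-0.096  0.217  2.166  0.165  0.306  1.171] 0.0
4 0 [-0.167  0.218  2.161  0.427  0.361  0.86 ] 0.0
4 4 [-0.234  0.226  2.153  0.597  0.436  0.642] 0.0
```

```bash
cat >> h.py <<'E'
_p0=portR
def portR(a=1.0,b=2.0):
    return Ro.from_rotvec(np.radians(a)*SR.apply([0,1,0]))*Ro.from_rotvec(np.radians(b)*PX)*_p0()
def ptcp(mz,L=60.7): return PBASE+AX*mz-portR().apply([0,L,0])
E
python3 - <<'E'
from h import *
goport(52); print(bot.get_obs()['joint_positions'])
E
```

```text
rot [-1.87  0.03 -0.72] shift(cur) [ 2.3 27.6  1.9] shift(after rot) [ 2.  27.5  2.8]
mouth in port: x 3.20 y -0.14 z 79.54 tilt 0.31
[-0.22606653  0.04073994  2.20445297  0.46013348  0.4549791   0.79955916]
```

>>> send_rows(
  moves=[
    [[1,4,1.4],[-1,0,-0.4],30],
    [[1,7,1.4],[-0.9,0,-0.3],30],
    [[0,8,0],[0,0,0],30],
    [[0,5,0],[0,0,0],30],
    [[0,1,0],[0,0,0],30],
  ],
)

```text
time: 24.98
tool_pos: [454.0, 36.0, 175.0]
tcp_rot: [-1.606, 0.507, -2.966]
contact_force: [0.2, 0.0, -2.5]
grip_width: 40.1
```

Run:
```python
from fit import *
a=viewer.capture('top'); im=viewer.capture('scene'); cv2.imwrite('pics/s0.png',im)
print(pose()[0],bot.get_obs()['joint_positions']); goport(52)
p,R=pose()
big=cv2.resize(im,None,fx=8,fy=8,interpolation=2)
dr=lambda P,col: cv2.polylines(big,[np.round((proj('scene',P)+.5)*8-.5).astype(np.int32)],True,col,1)
RT=SR*Ro.from_euler('y',-np.pi/6)
for r_,z in((24,10),(20,26),(12,31),(7,45)): dr(RT.apply(cyl(r_,z,z)[:48])+PBASE,(0,0,255))
# coupler: frame z = -tool y
RC=R*Ro.from_matrix(np.c_[[1,0,0],[0,0,1],[0,-1,0]]); o=p+R.apply([0,60.7,0])
for r_,z in((22,0),(22,34)): dr(RC.apply(cyl(r_,z,z)[:48])+o,(0,255,0))
u=proj('scene',PBASE+AX*50)[0].astype(int); x0,y0=u-[38,36]
cv2.imwrite('pics/s1.png',big[y0*8:y0*8+576,x0*8:x0*8+640])
```

```text
[453.99454906  35.96336169 175.2446286 ] [-0.24353311  0.11438294  2.20287499  0.58072286  0.43175733  0.65894678]
rot [ 0.05  0.09 -0.06] shift(cur) [ 0.9  2.  -0.1] shift(after rot) [ 0.9  2.  -0.1]
mouth in port: x 0.97 y -0.10 z 53.96 tilt 2.26
```

View pics/s1.png

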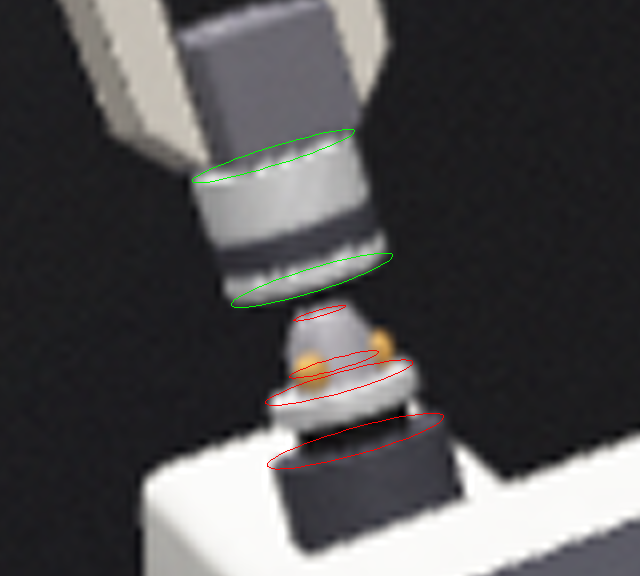

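```bash
cat > rel.py <<'E'
from fit import *
RT=SR*Ro.from_euler('y',-np.pi/6)
def portparts(dy=0,dx=0):
    o=PBASE+PX*dx+SR.apply([0,dy,0])
    f=lambda P:RT.apply(P)+o
    balls=[f(cyl(1,0,0)*0+0)]  # unused
    return [f(cyl(20,22,26)),f(cyl(12,26,37)),f(np.vstack([cyl(12,37,37)[:48],cyl(7,45,45)[:48]]))]
def fitport(im,cam='scene'):
    u=proj(cam,PBASE+AX*36)[0].astype(int); x0,y0=u-[16,14]; s=im[y0:y0+28,x0:x0+32].astype(float)
    v=s.mean(2); m=np.clip((v-50)/60,0,1)
    yy,xx=np.mgrid[y0:y0+28,x0:x0+32]
    # weight: pixels above the line of collar mid (axial>24) using projected axis; mask out balls (saturated)
    a0=proj(cam,PBASE+AX*24.5)[0]; ad=proj(cam,PBASE+AX*45)[0]-a0; ad/=np.linalg.norm(ad)
    ax=((xx-a0[0])*ad[0]+(yy-a0[1])*ad[1]); L=np.linalg.norm(proj(cam,PBASE+AX*49)[0]-a0)
    W=((ax>0)&(ax<L)).astype(float); sat=s.max(2)-s.min(2); W*=1-cv2.dilate((sat>50).astype(np.uint8),np.ones((3,3)))
    f=lambda q:(W*(poly(cam,portparts(),m.shape,np.array([x0,y0])-q)-m)**2).sum()
    r=minimize(f,[0,0],method='Nelder-Mead',options=dict(initial_simplex=[[0,0],[1.5,0],[0,1.5]])); return r.x,r.fun,f([0,0])
def fitcoup(im,p,R,cam='scene',L=60.7):
    RC=R*Ro.from_matrix(np.c_[[1,0,0],[0,0,1],[0,-1,0]]); o=p+R.apply([0,L,0])
    P=[RC.apply(cyl(22,0,34))+o]
    u=proj(cam,o+RC.apply([0,0,12]))[0].astype(int); x0,y0=u-[18,16]; s=im[y0:y0+32,x0:x0+36].astype(float)
    m=np.clip((s.mean(2)-42)/60,0,1); yy,xx=np.mgrid[y0:y0+32,x0:x0+36]
    a0=proj(cam,o)[0]; a1=proj(cam,o+RC.apply([0,0,26]))[0]; ad=a1-a0; L=np.linalg.norm(ad); ad/=L
    ax=(xx-a0[0])*ad[0]+(yy-a0[1])*ad[1]; W=((ax>-6)&(ax<L)).astype(float)
    # exclude dark band from hard errors: fill mask by closing
    m=cv2.morphologyEx(m,cv2.MORPH_CLOSE,np.ones((5,5)))
    f=lambda q:(W*(poly(cam,P,m.shape,np.array([x0,y0])-q)-m)**2).sum()
    r=minimize(f,[0,0],method='Nelder-Mead',options=dict(initial_simplex=[[0,0],[1.5,0],[0,1.5]])); return r.x,r.fun,f([0,0])
def jac(cam='scene'):
    c=PBASE+AX*45; b=proj(cam,c)[0]
    return np.c_[proj(cam,c+PX*5)[0]-b,proj(cam,c+SR.apply([0,5,0]))[0]-b,proj(cam,c+AX*5)[0]-b]/5
E
python3 - <<'E'
from rel import *
print('jac PX,Y,AX\n',jac().round(3),'\ntop\n',jac('top').round(3))
for f in('scene0','m0','s0'): print(f,fitport(cv2.imread(f'pics/{f}.png')))
p,R=pose(); print(fitcoup(cv2.imread('pics/s0.png'),p,R))
print('top port',fitport(cv2.imread('pics/top0.png'),'top'))
# TOP
im=viewer.capture('top'); cv2.imwrite('pics/t0.png',cv2.resize(im[200:300,240:350],None,fx=5,fy=5,interpolation=2))
E
```

```text
jac PX,Y,AX
 [[ 0.214  0.409 -0.129]
 [-0.008 -0.14  -0.459]] 
top
 [[-0.055 -0.38   0.009]
 [-0.35   0.054  0.149]]
scene0 (array([ 0.15634821, -0.45936725]), np.float64(1.9429151181169635), np.float64(3.361825793498227))
m0 (array([ 0.16696048, -0.48540959]), np.float64(1.9296206587210047), np.float64(3.3466115596565422))
s0 (array([ 0.15634821, -0.45936725]), np.float64(1.9287793156478281), np.float64(3.3522651544277844))
(array([-0.01947369,  0.72429467]), np.float64(44.1488711606647), np.float64(46.13878017002007))
top port (array([6.40845251, 1.80666018]), np.float64(48.60854649920971), np.float64(54.794059763338886))
```

View pics/t0.png

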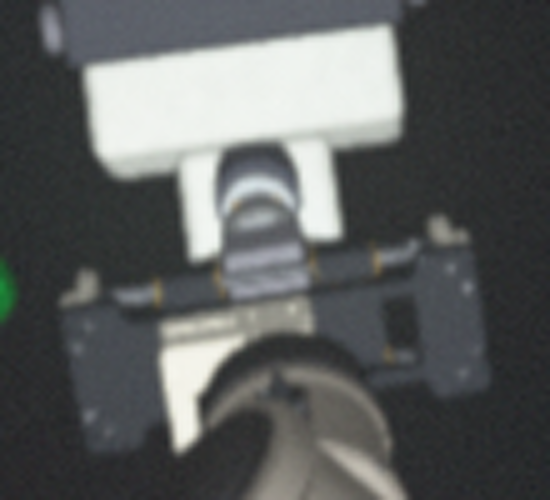

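```bash
cat > ov.py <<'E'
from rel import *
def ov(cam,im,name,p,R,L=60.7,S=8,W=640,H=560,raw=True):
    big=cv2.resize(im,None,fx=S,fy=S,interpolation=2)
    dr=lambda P,col: cv2.polylines(big,[np.round((proj(cam,P)+.5)*S-.5).astype(np.int32)],True,col,1)
    for r_,z in((24,10),(20,26),(7,45)): dr(RT.apply(cyl(r_,z,z)[:48])+PBASE,(0,0,255))
    RC=R*Ro.from_matrix(np.c_[[1,0,0],[0,0,1],[0,-1,0]]); o=p+R.apply([0,L,0])
    for r_,z in((22,0),(22,34)): dr(RC.apply(cyl(r_,z,z)[:48])+o,(0,255,0))
    dr(RC.apply([[-20,-20,70],[20,-20,70],[20,20,70],[-20,20,70]])+o,(0,255,255))
    u=proj(cam,PBASE+AX*45)[0].astype(int); x0,y0=u-[W//2//S,H//2//S]
    cv2.imwrite(name,big[y0*S:y0*S+H,x0*S:x0*S+W])
E
python3 - <<'E'
from ov import *
im=viewer.capture('top'); cv2.imwrite('pics/t0raw.png',im); p,R=pose(); ov('top',im,'pics/t1.png',p,R); goport(52)
E
```

```text
rot [ 0.04  0.1  -0.09] shift(cur) [ 1.   2.2 -0.2] shift(after rot) [ 1.   2.2 -0.2]
mouth in port: x 1.18 y -0.19 z 54.18 tilt 2.24
```

View pics/t1.png

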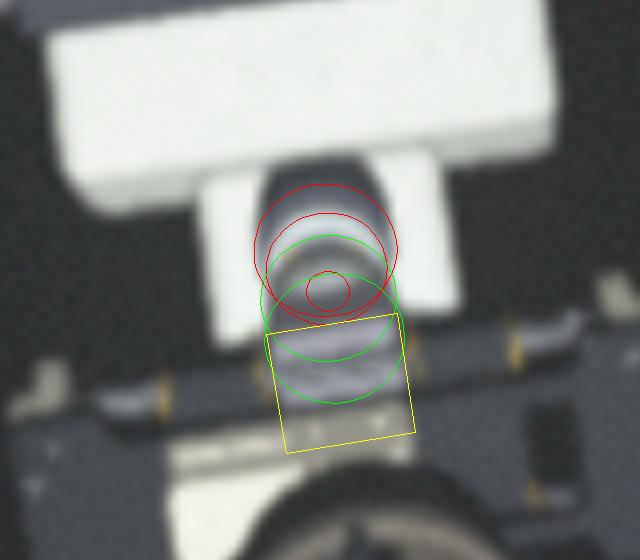

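Run:
```python
from h import *
goport(46,dy=1.2); goport(36,dy=1.2)
```

```text
rot [ 0.04  0.1  -0.09] shift(cur) [ 1.   8.2 -1.1] shift(after rot) [ 0.9  8.2 -1.1]
mouth in port: x 1.18 y -0.19 z 54.18 tilt 2.24
rot [ 0.04  0.1  -0.09] shift(cur) [ 0.8 18.2 -0.8] shift(after rot) [ 0.8 18.2 -0.8]
mouth in port: x 1.18 y -0.19 z 54.18 tilt 2.24
```

>>> send_rows(
  moves=[
    [[0.9,2,-1.1],[0,0,0],30],
    [[0,4,0],[0,0,0],30],
    [[0,4,0],[0,0,0],30],
    [[0,3,0],[0,0,0],30],
    [[0,1,0],[0,0,0],30],
  ],
)

```text
time: 25.8
tool_pos: [460.1, 38.6, 162.4]
tcp_rot: [-1.605, 0.509, -2.966]
contact_force: [0.1, -0.0, -1.3]
grip_width: 39.9
```

Run:
```python
from ov import *
im=viewer.capture('top'); cv2.imwrite('pics/u0t.png',im); p,R=pose(); ov('top',im,'pics/u1.png',p,R); im=viewer.capture('scene'); cv2.imwrite('pics/u0s.png',im); p,R=pose(); ov('scene',im,'pics/u2.png',p,R); goport(35,dy=1.2)
print(bot.get_obs()['contact_force'],bot.get_obs()['joint_positions'][4])
```

```text
rot [ 0.02  0.11 -0.13] shift(cur) [0.1 4.7 0.4] shift(after rot) [0.1 4.7 0.4]
mouth in port: x 0.29 y 1.42 z 39.66 tilt 2.19
[-0.53334958 -0.02432359 -1.73555189] 0.38939147261279405
```

View pics/u1.png

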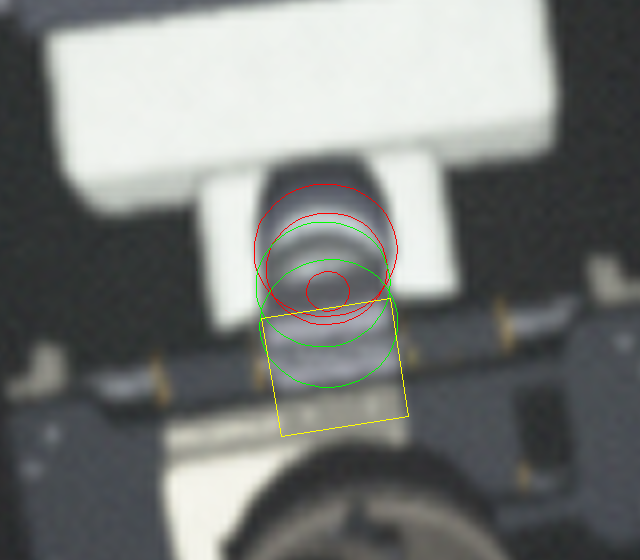

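View pics/u2.png

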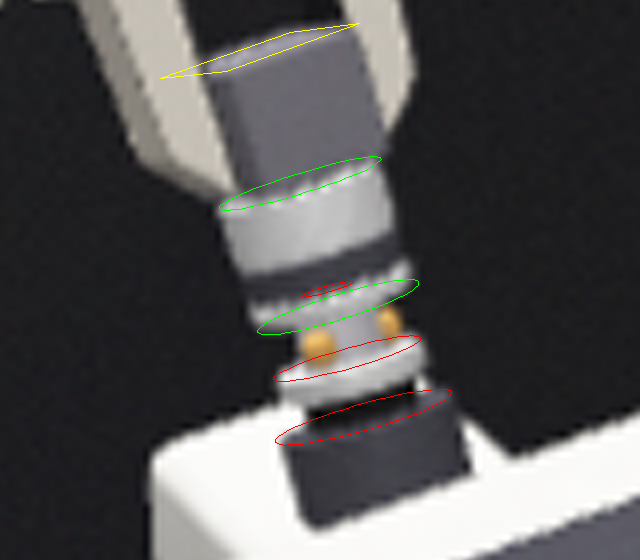

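>>> send_rows(
  moves=[
    [[0,2,0.2],[0,0,0],30],
    [[0,3,0],[0,0,0],30],
    [[0,2,0],[0,0,0],30],
  ],
)

```text
time: 26.28
tool_pos: [464.4, 38.8, 156.9]
tcp_rot: [-1.603, 0.511, -2.965]
contact_force: [-5.8, -2.9, 8.6]
grip_width: 40.3
```

Run:
```python
from ov import *
print(bot.get_obs()['contact_force'])
im=viewer.capture('scene');goport(24,dy=1.2); o=bot.get_obs()
print(o['contact_force'],(-portR().inv().apply(o['contact_force'])).round(1),o['joint_positions'][4],o['grip_width'])
```

```text
[-5.79606941 -2.92433062  8.57766164]
rot [-0.07  0.12 -0.27] shift(cur) [ 1.   8.6 -0. ] shift(after rot) [ 0.9  8.6 -0. ]
mouth in port: x 1.38 y 0.79 z 32.61 tilt 2.06
[-0.07575141 -0.65422942  1.34324622] [ 0.5  1.3 -0.6] 0.36973887913314496 40.1610227365913
```

>>> send_rows(
  moves=[
    [[0.6,3,0],[0,0,0],30],
    [[0,3,0],[0,0,0],30],
  ],
)

```text
time: 26.58
tool_pos: [467.3, 39.5, 152.0]
tcp_rot: [-1.603, 0.513, -2.965]
contact_force: [-2.0, -0.4, 3.4]
grip_width: 40.0
```

Run:
```python
from ov import *
print(bot.get_obs()['contact_force'])
im=viewer.capture('scene');goport(20,dy=1.2); o=bot.get_obs();p,R=pose();ov('scene',im,'pics/v2.png',p,R)
print(o['contact_force'],(-portR().inv().apply(o['contact_force'])).round(1),o['joint_positions'][4],o['grip_width'])
```

```text
[-1.98281618 -0.43654352  3.43024662]
rot [-0.08  0.13 -0.35] shift(cur) [0.9 6.7 0. ] shift(after rot) [0.9 6.7 0. ]
mouth in port: x 1.38 y 0.92 z 26.64 tilt 2.02
[ 2.57906041  0.68449786 -4.25391862] [ 0.3 -5.   0.1] 0.3535048633265027 39.786680301468216
```

View pics/v2.png

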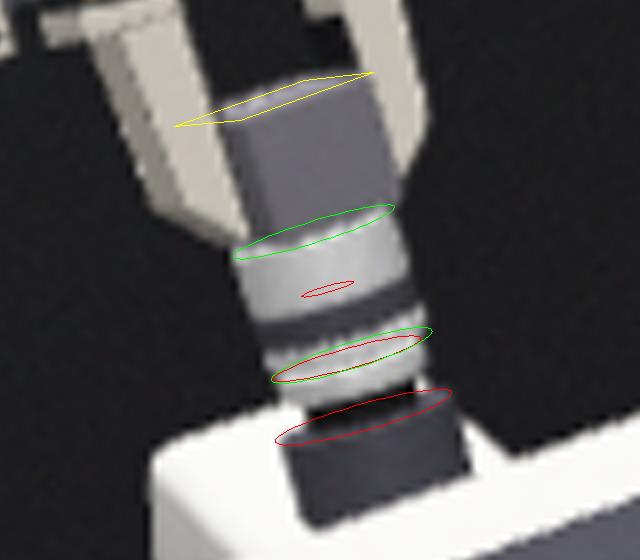

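>>> send_rows(
  moves=[
    [[0.9,4,0],[0,0,0],30],
    [[0,4,0],[0,0,0],30],
    [[0,3,0],[0,0,0],30],
  ],
)

```text
time: 27.0
tool_pos: [472.4, 40.7, 142.6]
tcp_rot: [-1.602, 0.516, -2.964]
contact_force: [-24.6, -5.4, 35.9]
grip_width: 39.9
```

Run:
```python
from ov import *
print(bot.get_obs()['contact_force'])
im=viewer.capture('scene');goport(17,dy=1.2); o=bot.get_obs();p,R=pose();ov('scene',im,'pics/w2.png',p,R)
print(o['contact_force'],(-portR().inv().apply(o['contact_force'])).round(1),o['joint_positions'][4],o['grip_width'])
```

```text
[-24.58738713  -5.36445403  35.94906811]
rot [-0.15  0.21 -0.55] shift(cur) [ 1.1 -0.7  0.1] shift(after rot) [ 1.1 -0.7  0.1]
mouth in port: x 1.66 y 1.15 z 16.27 tilt 1.91
[-18.06368237  -2.57170843  25.42236381] [-3.6 31.   1.7] 0.32484567727932123 39.99490975231671
```

View pics/w2.png

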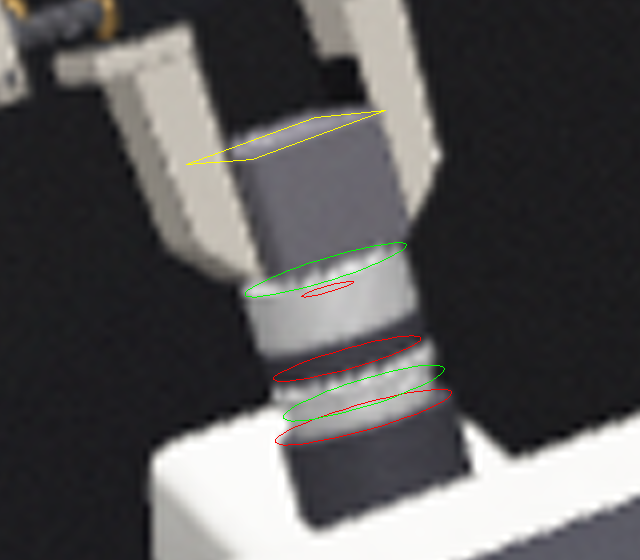

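Run:
```python
from ov import *
for i in range(5):
    im=viewer.capture('scene'); o=bot.get_obs(); p,R=pose(); m=p+R.apply([0,60.7,0])-PBASE
    print(o['time'],(m@AX).round(2),(-R.inv().apply(o['contact_force'])).round(1),o['joint_positions'][4].round(4),o['grip_width'].round(1))
ov('scene',im,'pics/x2.png',p,R); im=viewer.capture('top'); ov('top',im,'pics/x3.png',p,R)
```

```text
Traceback (most recent call last):
AttributeError: 'float' object has no attribute 'round'
```

Run:
```python
from ov import *
for i in range(5):
    im=viewer.capture('scene'); o=bot.get_obs(); p,R=pose(); m=p+R.apply([0,60.7,0])-PBASE
    print(round(o['time'],2),round(m@AX,2),(-R.inv().apply(o['contact_force'])).round(1),o['joint_positions'][4],round(o['grip_width'],1))
ov('scene',im,'pics/x2.png',p,R); im=viewer.capture('top'); ov('top',im,'pics/x3.png',p,R)
```

```text
27.15 16.37 [-1.7 24.5  1.8] 0.3251025041605567 39.7
27.2 16.38 [-2.  23.5  1.2] 0.32516259123858043 39.8
27.25 16.36 [-2.5 25.3  1.4] 0.32516794765834084 39.9
27.3 16.38 [-2.8 25.3  1.7] 0.32515766147149194 39.6
27.35 16.37 [-2.7 24.9  1.7] 0.3251555064020259 39.9
```

View pics/x2.png

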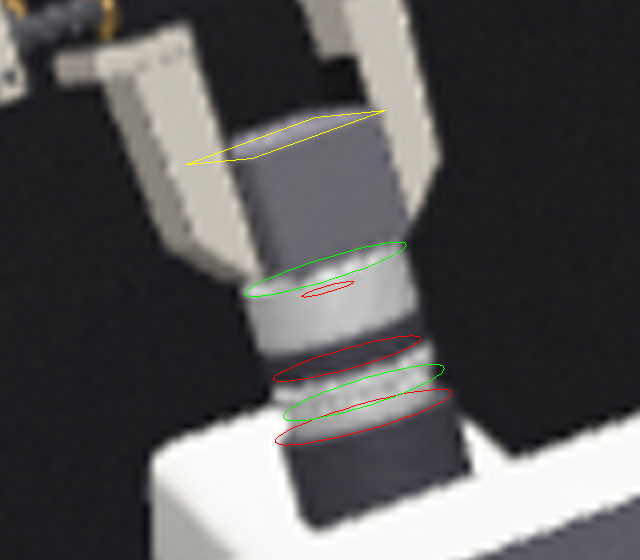

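View pics/x3.png

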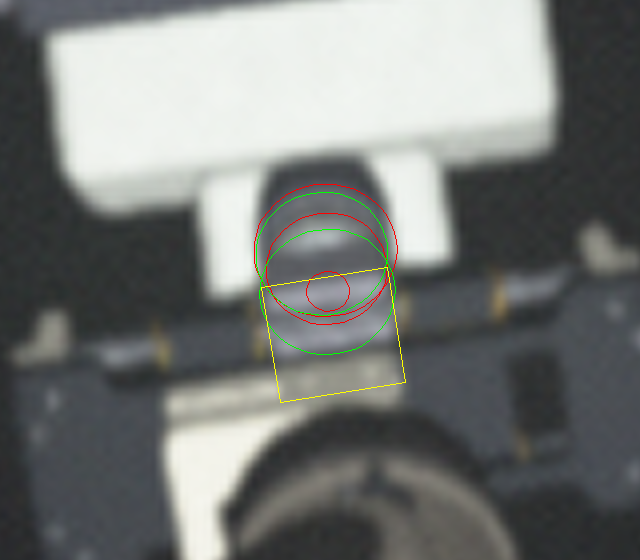

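Run:
```python
from ov import *
im=viewer.capture('scene')
for n,(X,Y) in(('B',PB),('A',PA)):
    u=proj('scene',[X,Y,112])[0].astype(int); x0,y0=u-[16,14]; s=im[y0:y0+28,x0:x0+32].astype(float); m=np.clip((s.mean(2)-215)/30,0,1)
    P0=cyl(20,112,112)[:48]
    g=lambda q:((poly('scene',[P0+[q[0],q[1],0]],m.shape,np.array([x0,y0]))-m)**2).sum()
    r=minimize(g,[X,Y],method='Nelder-Mead',options=dict(initial_simplex=[[X,Y],[X+4,Y],[X,Y+4]])); print(n,r.x-[X,Y],r.fun)
o=bot.get_obs(); print(o['time'],o['contact_force'],o['grip_width']); cv2.imwrite('pics/y0.png',im)
print(bot.close_job())
```

```text
B [-0.6590395  -0.95347023] 8.464008287410824
A [-0.58933544 -0.77436369] 7.160140544235125
27.45 [-13.73020125  -1.80001609  19.62078298] 40.05262267472745
the job is handed in; nothing more can be done
None
```

I put both dishes into the stage pockets, pressed the grey coupler onto the port until the collar was fully down, and handed the job in at 27.45 s while still gripping and pushing. No verdict was reported.

**Last checks before handing in:**
- **Dishes:** a fit to the camera picture put each about 1 mm from its pocket centre, and they looked flat. My first grip on one dish caught only its rim, so I set it down and gripped it again lower before placing it.
- **Collar:** in the picture there was no gap left between the collar and the flange.
- **Push and grip:** the push held steady at about 25 N along the port axis for the last quarter second. The fingers were at about 40 mm on the block and the arm was still.
- **Tilt:** I tilted the tool about 2° (0.035 rad) off the port axis on purpose, because a square approach would have taken joint 5 past its lower limit. It ended at 0.325 against a limit of 0.28.

**Disagreements:**
- **Coupler height:** the arm's pose put the coupler mouth at about 16.4 mm up the port axis, but the hard stop is at 18 mm. I put this down to calibration error or a small slip in the grip.
- **Sideways offset:** the same estimate put the mouth about 1.7 mm and 1.2 mm off the axis. I had set about 1.2 mm of that in y from the pictures.

I did not touch the tumbler, slide box, jar or look-alikes, but I did not measure their positions again at the end.

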